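# Close a membrane test cell evenly

### The arm

A 6-joint arm with a two-finger parallel gripper is mounted at the origin on the work surface. World frame = base frame: x ahead of the robot, y to its left, z up, the work surface at z = 0. Lengths are in m, angles in rad, forces in N, time in s.
With the tool pointing down it reaches from about 0.325 to 0.9 m from the base axis. Payload 6.1 kg.
Tool frame: the origin (TCP) lies midway between the tips of the shut fingers; the grasp point (between the pads) lies 19 mm behind it (r.grip_point_offset is the distance from the TCP to the grasp point, in m); z points along the fingers, x is the direction in which the jaws open and shut, and the axes are right-handed (so a half turn about z gives the same grasp; the last joint's range is limited). The gripper opens to 85 mm and grips with 20 to 120 N. Pads are 22 mm wide; open, the fingers measure 114 mm over their backs; the gripper's body (76 mm by 85 mm) begins 54 mm behind the grasp point. The pads swing forward as they close: fully open they stand 13 mm farther back than shut.
Start: joints at [-1.302, 0.22, 1.526, -0, 1.395, -0.126], TCP at [0.24, -0.577, 0.231] pointing down, gripper open.
Joint ranges: [-2.98, 2.98], [-0.91, 2.08], [0.09, 2.57], [-1.24, 4.39], [0.2, 2.65], [-2.68, 2.68]. Speed limits (rad/s): [2.57, 2.57, 3.01, 3.14, 3.14, 3.14].

### API

Orientations are given as [roll, pitch, yaw] about the fixed x, y, z axes, in that order (R = Rz(yaw) Ry(pitch) Rx(roll)).
In Python, from rig import r gives the robot as it stands. The module is installed in compiled form; this text tells all that it offers.
- The arm moves only by the tool play_rows, never from a script. Its arguments are lists of equal length, an entry for each row: "offset": the shift along the tool's x, y, z in mm, a list of three; "rot": the turn, a rotation vector about the tool's x, y, z in degrees, a list of three. In form: {"offset": [[dx, dy, dz], ...], "rot": [[rx, ry, rz], ...]}. A call has 1 to 8 rows; each row is the pose to reach, as a shift and turn from the pose measured when the call began, along the tool's axes at that moment; what a row does not reach only later rows make up. A row lasts 1/8 s, in which the tool goes at most 62.5 mm and 10.7 degrees, less where a joint would pass 70% of its speed; a pose out of reach is approached as far as the arm can. A call with a gripper value outside its range is refused whole. "claw" is the opening, from -1 (shut) to 1 (fully open), set as the call begins (left out, the last holds). The fingers move at their own pace and stop on an object; "force" is the grip in N (left out, the last holds). Time passes only in rows, so rows that repeat a pose let the fingers close. It gives the time, the measured TCP pose, the force and the opening at its end, in the units of the state.
- r.observe(): the state, without advancing time (a new reading comes with each control period).
- r.snapshot(name): name is "side" or "top" or "wrist"; returns a dict with "image" (420x560x3 uint8, red, green, blue), "fx", "fy", "cx", "cy" (pixels), "dist_coeffs" ([k1, k2, p1, p2, k3] as OpenCV has them; the pictures are not rectified), "view" (4x4, takes a point from world to camera coordinates). Camera axes: x right, y up, looking along -z (the intrinsics and any distortion apply to the point x, -y, -z); pixel columns grow to the right and rows downward; lengths in m; the calibration is good to about 2 mm. A picture is of the moment at which its call begins. There is no depth.
- r.hand_in(): hands the job in, once; it reports no verdict.
Trained networks look in a picture, given as the dict that the camera call returned (one of the last four; its "shot" number tells which), for a name from the list of things; names that differ only in an ending like _2 or _b are one class to them, and where a whole thing is asked for, a point or a joint stands for the part that bears it (a point fixed in the world has none). Each returns a list of dicts, best first, with "p" (0 to 1); they miss things now and then, are a little off and sometimes report something else, mostly with a low value. They report only what shows in the picture. A call takes as long as a camera call.
- r.outline_of(label, picture): "mask" (420x560 bool, what is visible of it) and "extent" ([left, top, right, bottom] in pixels, round what is visible of it).
The state is a dict: "time_s": time; "q": joint angles; "joint_velocities": joint speeds; "joint_torque": joint torques, N m; "tool_pos": TCP position; "tcp_rot": TCP orientation; "ft_force": force on the tool from outside, world axes, zero at the start; "ft_torque": the same for the moment, N m; "grip_width": finger opening in m.
Only numpy, scipy, OpenCV 4.12 (cv2) and the standard library are available. Lean on these libraries where they do the work, as an engineer would, in place of code of your own. Each camera call takes 0.05 s, during which the arm holds its last target.

### The job

Close the membrane test cell: turn its cover clockwise by the handle until the slots in its ears stop against the studs, then pull it down with the four clamping levers, working crosswise (one lever, then the one opposite, then the other two). Go round once just nipping all four while the cover still stands off the metal, then round again, crosswise, until the cover is level and down on the metal and every lever is firm by hand (about 15 N at the ball), none forced. Leave everything else on the bench alone.

Things in the scene. Friction and masses are not known exactly. Their poses are not given: they have to be found in the camera images.
- cell: membrane test cell, fixed: dark steel pot with a round flange 196 mm across, its top 56 mm above the bench, hose barb at its own -x. Origin: centre of underside, z up. Four 8 mm studs on a 72 mm radius at 0, 90, 180 and 270 degrees anticlockwise (from above) from its x axis carry levers a, b, c, d in that order: a is opposite c, b opposite d
- seat (a point): centre of the flange's flat metal top, on the cell's axis, axes as the cell's. A black O-ring of 46 mm radius stands 2.2 mm proud of the metal: springy, about 60 N per mm all round, so bringing the cover onto the metal takes some 130 N in all. One lever alone meets only about 12 N per mm, and the cover then rocks up at the far side
- cover: loose aluminium cover, 8 mm thick, 0.6 kg, on the O-ring, centred by a spigot: 116 mm disc with four slotted ears out to 96 mm radius. Origin: centre of underside, z up. At the start its x axis is 0.48 to 0.8 rad anticlockwise (from above) of the cell's, the ears between the studs; turned clockwise to the hard stop the x axes agree to 0.03 rad. Turning takes about 0.2 N m, over 0.45 at the stop
- handle (a point): centre of the cover's handle, 31 mm above the cover's underside, axes as the cover's: a black bar along x over the cover's centre, 64 mm long, 12 mm wide, 14 mm high, its underside 16 mm above the cover's top, on two steel posts 24 mm either side of the centre
- lever_a: clamping lever on the +x side of the cell: black hub 20 mm wide, top 27 mm up, arm along its own x to an orange 20 mm ball, centre 40 mm out and 26 mm up. Origin on its axis 3 mm under the hub's foot, z up. Clockwise from above tightens, 14 mm down a turn; stays where left. Its 30 mm spring washers, 2.5 to 4 mm deep, unlike, start 0.3 to 1.8 mm clear of the cover
- lever_b: clamping lever on the +y side: black hub 20 mm wide, top 27 mm up, arm along its own x to an orange 20 mm ball, centre 40 mm out and 26 mm up. Origin on its axis 3 mm under the hub's foot, z up. Torque while turning, any lever: 0.05 N m free, 0.15 just nipped (12 N clamping), 0.6 firm (65 N): at the ball 1.3, 4 and 15 N; bumps and noise add 2 to 3 N
- lever_c: clamping lever on the -x side: black hub 20 mm wide, top 27 mm up, arm along its own x to an orange 20 mm ball, centre 40 mm out and 26 mm up. Origin on its axis 3 mm under the hub's foot, z up. A push held still feels less than a moving one: near 0 N at the ball if free, 1.3 N or more if nipped. On metal 0.1 rad adds some 20 N clamping. Later levers ease earlier ones; under 15 N is loose
- lever_d: clamping lever on the -y side: black hub 20 mm wide, top 27 mm up, arm along its own x to an orange 20 mm ball, centre 40 mm out and 26 mm up. Origin on its axis 3 mm under the hub's foot, z up. Over 110 N clamping (some 1 N m, 25 N at the ball) crushes the membrane. A nip pulls the cover's edge down about 0.5 to 1.5 mm. At first arms point 50 to 110 degrees left of outward
- jar_screws: clear screw-top jar with small screws in it, white lid; 51 mm wide, 64 mm tall; origin centre of underside. Leave alone
- jar_empty: the same jar, empty. Leave alone
- dish: flat clear round dish with a yellow membrane disc in it, 90 mm wide, 14 mm tall; origin centre of underside. Leave alone
- screwdriver: screwdriver with green handle, 190 mm long, lying on the bench. Leave alone
- spare_lever: a loose spare clamping lever, same shape as those on the cell, standing on the bench. Leave alone
- spare_oring: spare black O-ring lying on the bench, 97 mm wide, 5 mm thick. Leave alone
- nozzle: steel nozzle with white rings, 35 mm wide, 52 mm tall, standing on the bench. Leave alone

How it is judged:
By the outcome, as a careful person would: the job done as asked, in the order asked, and still so for the second after the job is handed in, with the robot touching nothing.
It also fails if it takes over 72 s, if anything falls off the work surface, if the arm or the gripper's body presses on something with over 40 N, if the wrist force passes 120 N, or if a joint passes its speed limit or range.

## Working session

There is one attempt and no reset: what is moved stays moved. The work goes in short steps, Python scripts to look and compute and a tool call to move; the robot and the scene stay as the last step left them, time stands still between calls to the robot, and variables do not carry over. Pictures are saved under pics/ and viewed, and the job is handed in when it is done.

Besides the shell and the picture viewer there is one more tool, called after "Call:" as name(argument=value, ...), one argument or row to a line, values as JSON. play_rows: Moves the arm, as the interface text tells. Its arguments: {"type":"object","properties":{"offset":{"type":"array","items":{"type":"array","items":{"type":"number"}}},"rot":{"type":"array","items":{"type":"array","items":{"type":"number"}}},"claw":{"type":"number"},"force":{"type":"number"}},"required":["offset","rot"]}

```bash
mkdir -p pics; ls
python3 - <<'E'
from rig import r
import cv2, numpy as np
s=r.observe()
for k in s: print(k, np.round(s[k],3))
print(r.grip_point_offset)
for n in ["top","side","wrist"]:
    p=r.snapshot(n)
    cv2.imwrite(f"pics/0_{n}.png",p["image"][:,:,::-1])
    print(n,p["fx"],p["fy"],p["cx"],p["cy"],p["dist_coeffs"]);print(np.round(p["view"],4))
E
```

```text
pics
time_s 0.0
q [-1.302  0.221  1.528 -0.     1.395 -0.126]
joint_velocities [ 0.001 -0.001 -0.001 -0.001 -0.001 -0.001]
joint_torque [-2.000e-03 -4.969e+01 -3.894e+01 -0.000e+00  1.100e-02 -0.000e+00]
tool_pos [ 0.24  -0.576  0.23 ]
tcp_rot [-3.141e+00  2.000e-03 -1.176e+00]
ft_force [0.436 0.064 0.742]
ft_torque [ 0.023 -0.017  0.056]
grip_width 0.085
0.0187
top 504.91591652056485 504.91591652056485 285.7886775852091 208.07156003723375 [0.01329766 0.         0.         0.         0.        ]
[[ 0.0275 -0.9992  0.0277 -0.0893]
 [ 0.9933  0.0304  0.1117 -0.6276]
 [-0.1124  0.0245  0.9934 -1.2198]
 [ 0.      0.      0.      1.    ]]
side 536.8458889183883 536.8458889183883 285.01979050532333 218.54143484216797 [-0.15534171  0.          0.          0.          0.        ]
[[-0.9992 -0.0408  0.0031  0.6033]
 [ 0.0247 -0.5423  0.8398 -0.1172]
 [-0.0326  0.8392  0.5429 -1.5284]
 [ 0.      0.      0.      1.    ]]
wrist 351.42583276541865 351.42583276541865 280.66109233246226 213.00948044884132 [-0.0620286  0.         0.         0.         0.       ]
[[ 0.3842 -0.9233 -0.002  -0.6235]
 [ 0.8817  0.3675 -0.296   0.0386]
 [ 0.274   0.112   0.9552 -0.38  ]
 [ 0.      0.      0.      1.    ]]
```

View pics/0_top.png

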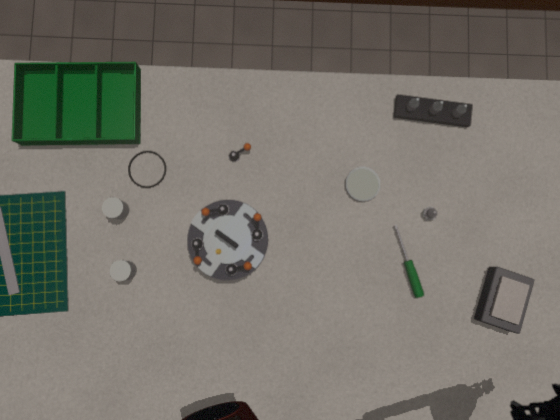

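View pics/0_side.png

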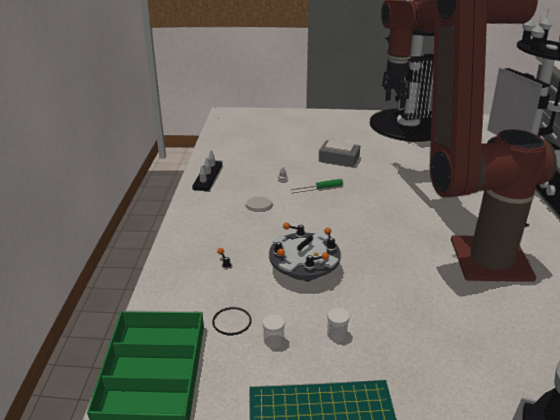

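View pics/0_wrist.png

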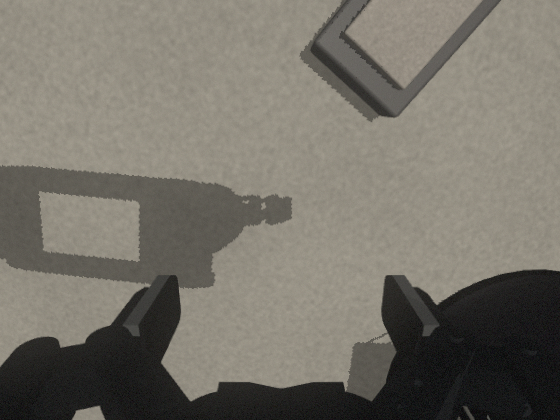

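```bash
cat > h.py <<'E'
from rig import r
import cv2, numpy as np
def cam(p):
    K=np.array([[p["fx"],0,p["cx"]],[0,p["fy"],p["cy"]],[0,0,1]]);return K,np.array(p["dist_coeffs"],float),np.array(p["view"])
F=np.diag([1,-1,-1.])
def proj(p,X):
    K,d,V=cam(p); R=F@V[:3,:3]; t=F@V[:3,3]
    return cv2.projectPoints(np.atleast_2d(np.array(X,float)),cv2.Rodrigues(R)[0],t,K,d)[0].reshape(-1,2)
def unproj(p,uv,z):
    K,d,V=cam(p); uv=np.atleast_2d(np.array(uv,float))
    n=cv2.undistortPoints(uv.reshape(-1,1,2),K,d).reshape(-1,2)
    R=F@V[:3,:3]; t=F@V[:3,3]
    D=np.c_[n,np.ones(len(n))]@R; C=-R.T@t
    s=(np.array(z)-C[2])/D[:,2]
    return C+D*s[:,None]
def orange(p,minA=5):
    im=cv2.cvtColor(p["image"],cv2.COLOR_RGB2HSV)
    m=cv2.inRange(im,(4,150,90),(20,255,255))
    n,l,st,c=cv2.connectedComponentsWithStats(m)
    return [(c[i],st[i]) for i in range(1,n) if st[i,4]>=minA]
def save(p,name,crop=None,scale=1):
    im=p["image"][:,:,::-1]
    if crop: x0,y0,x1,y1=crop; im=im[y0:y1,x0:x1]
    im=cv2.resize(im,None,fx=scale,fy=scale,interpolation=cv2.INTER_CUBIC); cv2.imwrite("pics/"+name+".png",im)
E
python3 - <<'E'
from h import *
p=r.snapshot("top"); save(p,"1_top",(178,190,278,290),6)
for c,s in orange(p): print(c,s,unproj(p,c,0.095)[0])
for lab in ["cell","cover","handle","lever_a"]:
    for o in r.outline_of(lab,p)[:6]:
        ys,xs=np.nonzero(o["mask"]); print(lab,round(o["p"],2),o["extent"],xs.mean().round(1),ys.mean().round(1),len(xs))
print(unproj(p,[228,240],0.056))
E
```

```text
[247.04 146.4 ] [245 144   5   6  25] [0.76927761 0.02745284 0.095     ]
[205.25714286 211.17142857] [202 208   7   7  35] [0.61016494 0.12012961 0.095     ]
[257.         216.81818182] [254 214   7   7  33] [ 0.6004668 -0.0021274  0.095    ]
[197.04651163 259.74418605] [194 256   7   8  43] [0.49580063 0.13399385 0.095     ]
[247.09756098 265.53658537] [244 262   7   8  41] [0.48555142 0.0170778  0.095     ]
cell 0.97 [188.7, 199.0, 270.4, 283.8] 226.8 240.8 2219
cell 0.56 [424.5, 206.9, 437.0, 218.2] 428.8 213.9 154
cell 0.28 [190.6, 203.1, 263.8, 278.5] 226.6 239.1 2729
cover 0.63 [192.8, 201.6, 265.4, 278.2] 226.6 239.7 2666
handle 0.6 [192.5, 203.7, 261.5, 276.6] 226.7 239.5 2773
lever_a 0.65 [252.6, 217.4, 259.2, 241.5] 256.5 228.9 141
lever_a 0.64 [201.6, 204.3, 225.2, 218.5] 216.2 210.3 202
lever_a 0.64 [227.0, 261.6, 250.8, 278.7] 235.7 268.0 186
lever_a 0.5 [188.5, 238.5, 201.5, 265.1] 196.7 249.7 201
[[0.54562692 0.06736335 0.056     ]]
```

View pics/1_top.png

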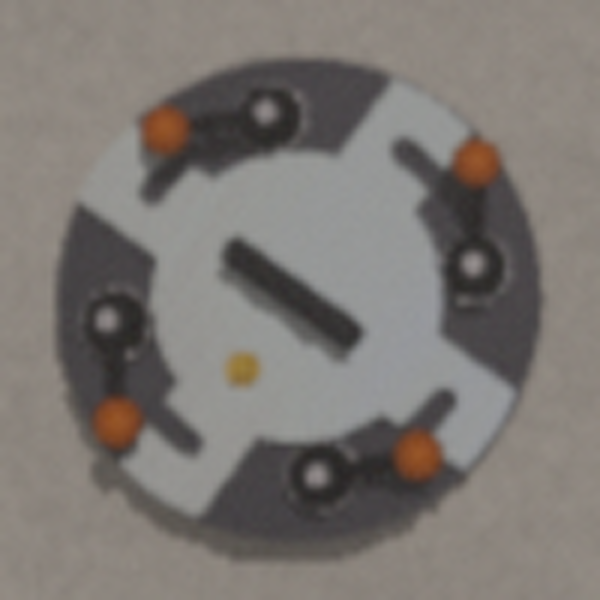

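```bash
cat >> h.py <<'E'
from scipy.spatial.transform import Rotation as Ro
def Rt(rpy): return Ro.from_euler('xyz',rpy)
def rows(targets,st=None,quiet=False):
    """targets: list of (x,y,z,yaw) world, tool down. prints rows rel. to current measured pose"""
    st=st or r.observe(); p0=np.array(st["tool_pos"]); R0=Rt(st["tcp_rot"])
    O=[];W=[]
    for x,y,z,yaw in targets:
        O.append((R0.inv().apply(np.array([x,y,z])-p0)*1000).round(1).tolist())
        W.append(np.degrees((R0.inv()*Ro.from_euler('xyz',[np.pi,0,yaw])).as_rotvec()).round(1).tolist())
    import json
    if not quiet:print('"offset":',json.dumps(O),'\n"rot":',json.dumps(W))
    return O,W
E
python3 - <<'E'
from h import *
p=r.snapshot("wrist"); V=p["view"]; C=-V[:3,:3].T@V[:3,3]
s=r.observe(); R0=Rt(s["tcp_rot"])
print("cam in tool",R0.inv().apply(C-s["tool_pos"])," look",R0.inv().apply(-V[2,:3])," right",R0.inv().apply(V[0,:3]))
yaw=-0.663
Rn=Ro.from_euler('xyz',[np.pi,0,yaw])
ct=R0.inv().apply(C-s["tool_pos"]); lk=R0.inv().apply(-V[2,:3])
# camera such that centre ray hits cell centre at z=.08, TCP z=0.25
z=0.24
cz=z+Rn.apply(ct)[2]; l=Rn.apply(lk); d=(cz-0.08)/-l[2]
T=np.array([.546,.067,.08])-l*d-Rn.apply(ct); print(T,d)
p0=np.array(s["tool_pos"])
q=[]
N=14
for i in range(1,N+1):
    f=i/N; q.append((*(p0+(T-p0)*f),-1.176+(yaw+1.176)*f))
rows(q)
E
```

```text
cam in tool [-0.00041006 -0.07531974 -0.14280021]  look [-4.09880691e-04  2.96166838e-01  9.55136135e-01]  right [9.99999850e-01 4.69523924e-04 2.83544097e-04]
[0.55785637 0.08130513 0.24      ] 0.3170230861004959
"offset": [[-34.7, -39.0, -0.6], [-69.3, -78.0, -1.2], [-104.0, -117.0, -1.9], [-138.7, -156.1, -2.5], [-173.4, -195.1, -3.1], [-208.0, -234.1, -3.7], [-242.7, -273.1, -4.3], [-277.4, -312.1, -5.0], [-312.1, -351.1, -5.6], [-346.7, -390.2, -6.2], [-381.4, -429.2, -6.8], [-416.1, -468.2, -7.4], [-450.7, -507.2, -8.1], [-485.4, -546.2, -8.7]] 
"rot": [[-0.0, 0.0, -2.1], [-0.0, 0.0, -4.2], [-0.0, 0.0, -6.3], [-0.0, 0.0, -8.4], [-0.0, 0.0, -10.5], [-0.0, 0.0, -12.6], [-0.0, 0.0, -14.7], [-0.0, 0.0, -16.8], [-0.0, 0.0, -18.9], [-0.0, 0.0, -21.0], [-0.0, 0.0, -23.1], [-0.0, 0.0, -25.2], [-0.0, 0.0, -27.3], [-0.0, 0.0, -29.4]]
```

Call:
play_rows(
  offset=[
    [-40,-45,0],
    [-80,-90,0],
    [-120,-135,0],
    [-160,-180,0],
    [-200,-225,0],
    [-240,-270,-3],
    [-280,-315,-5],
    [-320,-360,-5],
  ],
  rot=[
    [0,0,-2],
    [0,0,-5],
    [0,0,-8],
    [0,0,-10],
    [0,0,-13],
    [0,0,-15],
    [0,0,-17],
    [0,0,-20],
  ],
  claw=-0.1,
)

```text
time_s: 1.45
tool_pos: [0.4504, -0.1413, 0.237]
tcp_rot: [-3.141, -0.002, -0.826]
ft_force: [1.3, -0.2, 0.3]
grip_width: 0.0385
```

Run:
```python
from h import *
rows([(0.558,0.081,0.24,-0.663)])
```

```text
"offset": [[-90.4, -229.9, -3.0]] 
"rot": [[-0.0, -0.1, -9.3]]
```

Call:
play_rows(
  offset=[
    [-20,-51,-1],
    [-40,-102,-2],
    [-60,-153,-3],
    [-80,-204,-3],
    [-90,-230,-3],
    [-90,-230,-3],
  ],
  rot=[
    [0,0,-2],
    [0,0,-4],
    [0,0,-6],
    [0,0,-8],
    [0,0,-9],
    [0,0,-9],
  ],
)

```text
time_s: 2.2
tool_pos: [0.5587, 0.0826, 0.2398]
tcp_rot: [-3.141, -0.001, -0.665]
ft_force: [-0.7, -0.2, 0.4]
grip_width: 0.0383
```

Run:
```python
from h import *
p=r.snapshot("wrist"); save(p,"2_w"); s=r.observe(); print(s["tool_pos"],s["tcp_rot"],s["joint_velocities"])
for c,st in orange(p,20): print(c.round(1),st,unproj(p,c,0.095)[0].round(4))
```

```text
[0.55830559 0.08131344 0.23978162] [ 3.14137240e+00 -1.41886139e-03 -6.66897012e-01] [-0.0327663  -0.01567586  0.01623876 -0.00467087  0.00202692 -0.00188689]
[496.   84.1] [487  75  18  20 256] [0.7507 0.0507 0.095 ]
[303.2 126.2] [293 115  21  23 376] [0.609  0.1181 0.095 ]
[184.3 199.6] [174 189  22  22 323] [0.493  0.1322 0.095 ]
[242.3 216.1] [239 213   7   8  30] [0.5224 0.0903 0.095 ]
[378.9 246.3] [369 237  20  19 275] [ 0.5994 -0.0062  0.095 ]
[263.5 301.9] [254 292  20  20 276] [0.4837 0.0137 0.095 ]
```

View pics/2_w.png

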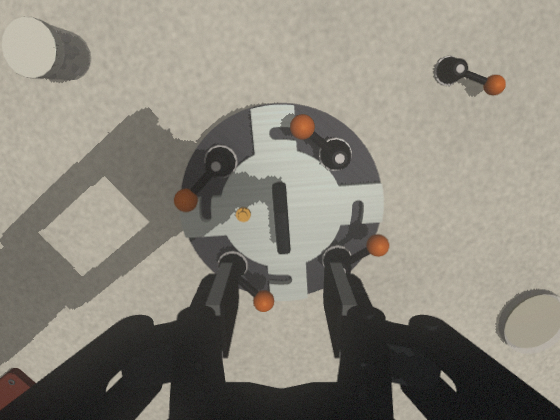

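Run:
```python
from h import *
im=cv2.imread("pics/2_w.png"); c=im[95:305,170:400]; cv2.imwrite("pics/2_wc.png",cv2.resize(c,None,fx=2.6,fy=2.6,interpolation=cv2.INTER_CUBIC))
```

```text
(no output)
```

View pics/2_wc.png

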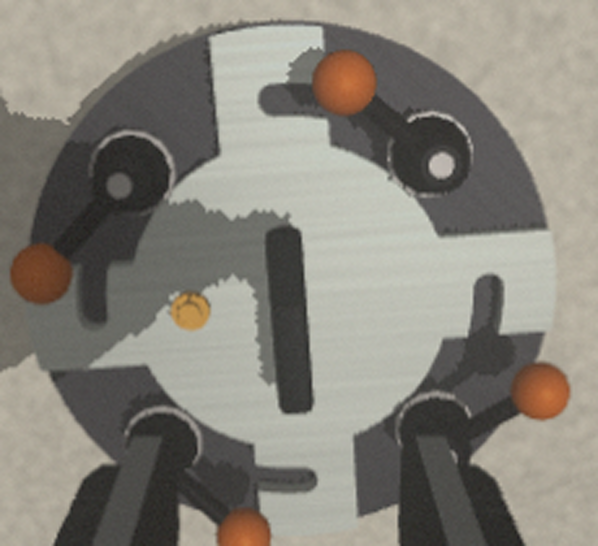

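Run:
```python
from h import *
p=r.snapshot("wrist")
f=lambda a: np.array(a,float)/2.6+[170,95]
print("stud tops",unproj(p,f([[119,185],[441,165]]),.0945).round(4))
E1=f([[270,22],[210,35],[150,65],[360,30],[425,62],[490,115],[530,175],[552,235],[555,310],[545,345],[33,230],[35,355],[55,385]])
X=unproj(p,E1,.056)[:,:2]
from scipy.optimize import least_squares
s=least_squares(lambda q:np.hypot(*(X-q[:2]).T)-q[2],[.546,.067,.098]);print("flange c",s.x,np.abs(s.fun).max())
h=unproj(p,f([[282,230],[297,410]]),.0962);print("handle",h.round(4),h.mean(0).round(4),np.degrees(np.arctan2(*(h[0]-h[1])[:2][::-1])))
# top
t=r.snapshot("top"); g=lambda a: np.array(a,float)/6+[178,190]
print("top studs",unproj(t,g([[267,112],[476,267],[317,475],[108,318]]),.0945).round(4))
X=unproj(t,g([[300,58],[150,118],[85,205],[540,330],[520,215],[400,88],[540,275],[60,290],[510,410]]),.056)[:,:2]
s=least_squares(lambda q:np.hypot(*(X-q[:2]).T)-q[2],[.546,.067,.098]);print("flange c top",s.x,np.abs(s.fun).max())
h=unproj(t,g([[235,250],[350,343]]),.0962);print("handle top",h.mean(0).round(4),np.degrees(np.arctan2(*(h[0]-h[1])[:2][::-1])))
```

```text
stud tops [[0.5324 0.1358 0.0945]
 [0.6165 0.0776 0.0945]]
flange c [0.54488554 0.06289565 0.09872025] 0.0015528630035269858
handle [[0.5643 0.0925 0.0962]
 [0.5295 0.0403 0.0962]] [0.5469 0.0664 0.0962] 56.325975298520476
top studs [[ 0.6174  0.0799  0.0945]
 [ 0.5587 -0.0043  0.0945]
 [ 0.4761  0.0546  0.0945]
 [ 0.5347  0.1384  0.0945]]
flange c top [0.54577542 0.06716078 0.09628834] 0.0021226064406132533
handle top [0.5451 0.0668 0.0962] 52.88681303344666
```

Run:
```python
from h import *
rows([(.546,.0662,.20,-.611),(.546,.0662,.15,-.611),(.546,.0662,.11,-.611),(.546,.0662,.085,-.611),(.546,.0662,.071,-.611)])
```

```text
"offset": [[-0.9, 18.3, 39.9], [-1.0, 18.3, 89.9], [-1.1, 18.3, 129.9], [-1.1, 18.3, 154.9], [-1.1, 18.3, 168.9]] 
"rot": [[0.0, -0.1, -3.3], [0.0, -0.1, -3.3], [0.0, -0.1, -3.3], [0.0, -0.1, -3.3], [0.0, -0.1, -3.3]]
```

Call:
play_rows(
  offset=[
    [-1,18,40],
    [-1,18,90],
    [-1,18,130],
    [-1,18,155],
    [-1,18,169],
    [-1,18,169],
  ],
  rot=[
    [0,0,-3],
    [0,0,-3],
    [0,0,-3],
    [0,0,-3],
    [0,0,-3],
    [0,0,-3],
  ],
)

```text
time_s: 3.1
tool_pos: [0.5457, 0.0656, 0.0704]
tcp_rot: [3.14, -0.0, -0.618]
ft_force: [0.3, -0.6, 0.6]
grip_width: 0.0388
```

Run:
```python
from h import *
p=r.snapshot("wrist"); save(p,"3_w"); s=r.observe(); print(s["ft_force"],s["ft_torque"])
```

```text
[ 0.17083417 -0.31940103 -0.57990591] [-0.01383537 -0.00361785 -0.02182493]
```

View pics/3_w.png

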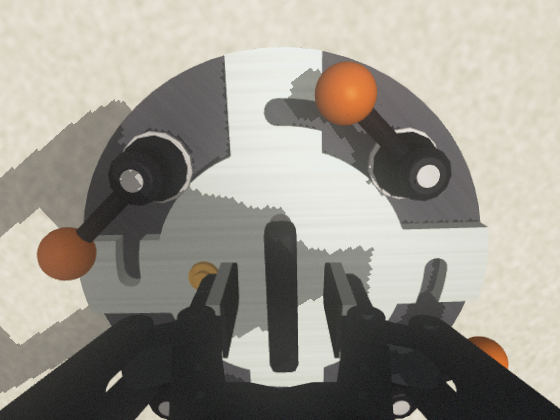

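Call:
play_rows(
  offset=[
    [0,0,0],
    [0,0,0],
    [0,0,0],
    [0,0,0],
  ],
  rot=[
    [0,0,0],
    [0,0,0],
    [0,0,0],
    [0,0,0],
  ],
  claw=-1,
  force=40,
)

```text
time_s: 3.65
tool_pos: [0.5478, 0.0658, 0.0731]
tcp_rot: [-3.14, -0.004, -0.618]
ft_force: [-1.4, -0.6, 6.5]
grip_width: 0.0108
```

Run:
```python
from h import *
s=r.observe(); print(s["ft_force"],s["ft_torque"],s["tcp_rot"],s["grip_width"])
```

```text
[-1.37304823 -0.64594154  6.50432833] [-0.06923495  0.19093498 -0.1868655 ] [-3.14015947 -0.00423199 -0.61782994] 0.010770915274571531
```

Call:
play_rows(
  offset=[
    [0,0,0],
    [0,0,0],
    [0,0,0],
    [0,0,0],
    [0,0,0],
    [0,0,0],
  ],
  rot=[
    [0,0,6],
    [0,0,13],
    [0,0,20],
    [0,0,27],
    [0,0,34],
    [0,0,40],
  ],
)

```text
time_s: 4.4
tool_pos: [0.5471, 0.0662, 0.0734]
tcp_rot: [-3.139, -0.003, -1.313]
ft_force: [-4.0, 2.1, 4.3]
grip_width: 0.0112
```

Run:
```python
from h import *
s=r.observe(); print(s["ft_force"],s["ft_torque"],s["tcp_rot"],s["grip_width"],np.degrees(s["tcp_rot"][2])+90)
p=r.snapshot("wrist"); save(p,"4_w")
```

```text
[-3.96218405  2.13885972  4.32697497] [0.25730224 0.642691   3.1493473 ] [-3.13949029e+00 -3.05390931e-03 -1.31325988e+00] 0.011150677868324958 14.75575169388064
```

View pics/4_w.png

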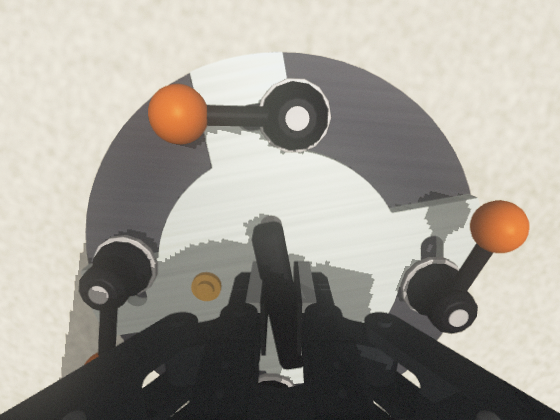

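Run:
```python
from h import *
s=r.observe(); print(s["time_s"],s["ft_force"],s["ft_torque"],s["tcp_rot"],s["grip_width"],np.degrees(s["tcp_rot"][2])+90, s["joint_torque"])
im=cv2.imread("pics/4_w.png"); c=im[40:380,70:540]; cv2.imwrite("pics/4_wc.png",cv2.resize(c,None,fx=1.7,fy=1.7,interpolation=cv2.INTER_CUBIC))
```

```text
4.45 [-1.10911786 -2.96900916  0.11913046] [-0.2072769   0.19532515 -0.27706395] [-3.13868905e+00 -2.68823123e-03 -1.31963149e+00] 0.011085592668873863 14.390685283295781 [  0.56327211 -44.01329041 -33.17881465  -0.25313999   0.12583201
  -0.94602618]
```

View pics/4_wc.png

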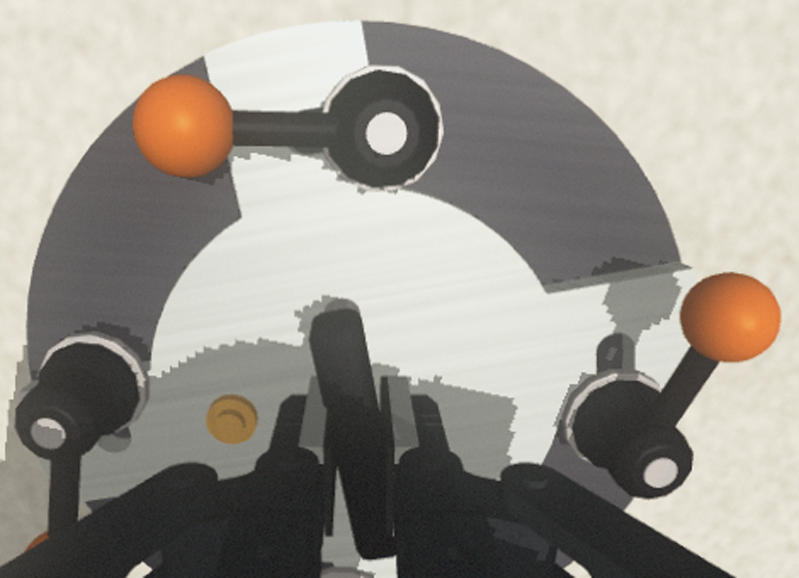

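Call:
play_rows(
  offset=[
    [0,0,0],
    [0,0,0],
    [0,0,0],
    [0,0,0],
    [0,0,0],
  ],
  rot=[
    [0,0,0],
    [0,0,0],
    [0,0,2],
    [0,0,4],
    [0,0,6],
  ],
  claw=-1,
  force=80,
)

```text
time_s: 5.08
tool_pos: [0.5473, 0.0662, 0.0733]
tcp_rot: [-3.138, -0.002, -1.426]
ft_force: [-0.7, 1.1, 1.3]
grip_width: 0.0101
```

Run:
```python
from h import *
s=r.observe(); print(s["ft_force"],s["ft_torque"],s["grip_width"],np.degrees(s["tcp_rot"][2])+90,s["joint_torque"][5])
p=r.snapshot("wrist"); save(p,"5_w",(140,130,460,400),2);s=r.observe(); print(s["ft_force"],s["ft_torque"],np.degrees(s["tcp_rot"][2])+90,s["joint_torque"][5])
```

```text
[-0.74579025  1.13585233  1.25772477] [ 0.13800582 -0.01018358  0.81493949] 0.010122382216536715 8.291371879119879 0.4240205604583025
[-0.02472802  0.41827779  0.78940308] [ 0.14590603 -0.01289005  0.78489982] 8.249100289339182 0.722274910658598
```

View pics/5_w.png

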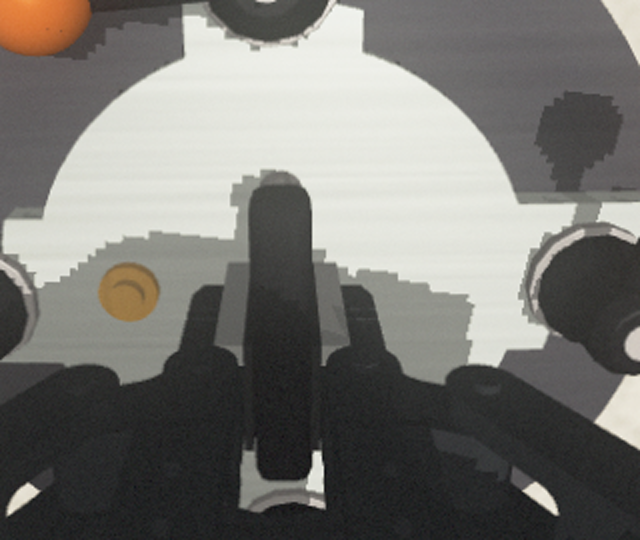

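Call:
play_rows(
  offset=[
    [0,0,0],
    [0,0,0],
    [0,0,-30],
    [0,0,-70],
  ],
  rot=[
    [0,0,-1],
    [0,0,-1],
    [0,0,-1],
    [0,0,-1],
  ],
  claw=-0.4,
  force=40,
)

```text
time_s: 5.62
tool_pos: [0.5459, 0.0663, 0.1428]
tcp_rot: [-3.142, -0.002, -1.41]
ft_force: [0.9, -0.3, 0.7]
grip_width: 0.0256
```

```bash
cat > m.py <<'E'
from h import *
C=np.array([.5465,.0663]); H=np.radians(9.5)
OUT={'T':H,'L':H+np.pi/2,'B':H+np.pi,'R':H-np.pi/2}
TH0={k:np.radians(v) for k,v in dict(T=101,L=186,B=283,R=1).items()}
SG={'T':1,'L':-1,'B':-1,'R':1}
def stud(k): return C+.072*np.array([np.cos(OUT[k]),np.sin(OUT[k])])
def wrap(a): return (a+np.pi)%(2*np.pi)-np.pi
def pose(k,th,gap=0.,z=.083,off=.021,rad=.040):
    u=np.array([np.cos(th),np.sin(th)]); b=np.array([-np.sin(th),np.cos(th)])
    p=stud(k)+rad*u+(off+gap)*b
    yaw=wrap(th+(0 if SG[k]>0 else np.pi))
    return (*p,z,yaw)
def angle(k,st,off=.021):
    """lever angle from TCP assuming face in contact"""
    R=Rt(st["tcp_rot"]); n=R.apply([0,SG[k],0])[:2]; n/=np.linalg.norm(n)
    d=np.array(st["tool_pos"][:2])+off*n-stud(k)   # ball on line d + s*t, |.|=.04
    # ball centre component along n = d.n ; other comp = sqrt
    a=d@n; t=np.array([-n[1],n[0]])  # for cw push n=(th-90) -> t=th
    s=np.sqrt(max(.04**2-a*a,0)); v=a*n+s*t
    return np.arctan2(v[1],v[0])
def push(k,st,off=.021):
    th=angle(k,st,off); tg=np.array([np.sin(th),-np.cos(th)]); f=np.array(st["ft_force"])
    print(k,"th",np.degrees(th).round(1),"left",np.degrees(wrap(th-OUT[k])).round(1),"Fpush",(-f[:2]@tg).round(2),"rad",(f[:2]@np.array([np.cos(th),np.sin(th)])).round(2),"fz",f[2].round(2),"t",round(st["time_s"],2),"yaw",np.degrees(st["tcp_rot"][2]).round(1),"tq",np.round(st["ft_torque"],2))
E
python3 - <<'E'
from m import *
s=r.observe(); print(s["tool_pos"],s["tcp_rot"],s["ft_force"],s["grip_width"])
p=r.snapshot("wrist"); save(p,"6_w")
for c,st in orange(p,20): print(c.round(1),unproj(p,c,0.094)[0].round(4))
E
```

```text
[0.54592791 0.06625625 0.14276211] [-3.14158474e+00 -2.09677115e-03 -1.40969990e+00] [ 0.89575397 -0.27953298  0.74372329] 0.025628613622370087
[202.1 115.4] [0.6083 0.1188 0.094 ]
[424.1 169.7] [ 0.5991 -0.0057  0.094 ]
[164.5 300.8] [0.4931 0.1317 0.094 ]
```

View pics/6_w.png

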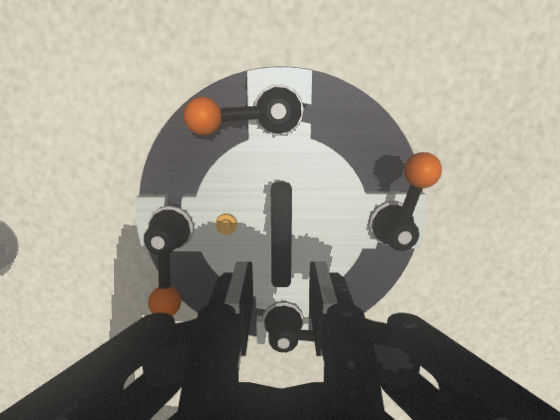

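Run:
```python
from m import *
p=r.snapshot("wrist")
X=unproj(p,[[279,111],[158,242],[283.5,343],[405,237]],.0945); print(X.round(4)); print((X[0]+X[2])/2,(X[1]+X[3])/2, np.degrees(np.arctan2(*(X[0]-X[2])[:2][::-1])),np.degrees(np.arctan2(*(X[1]-X[3])[:2][::-1]))-90)
for k in 'TLBR': print(k,stud(k).round(4))
rows([(*pose('R',TH0['R'],gap=.012)[:2],.135,np.radians(-40)),pose('R',TH0['R'],gap=.012,z=.135),pose('R',TH0['R'],gap=.010)])
```

```text
[[ 0.6213  0.079   0.0945]
 [ 0.5339  0.1397  0.0945]
 [ 0.4745  0.0523  0.0945]
 [ 0.5611 -0.0085  0.0945]]
[0.54791591 0.06562335 0.0945    ] [0.5474879  0.06560325 0.0945    ] 10.293241496593092 10.37375437046164
T [0.6175 0.0782]
L [0.5346 0.1373]
B [0.4755 0.0544]
R [ 0.5584 -0.0047]
"offset": [[44.3, -40.5, 14.2], [44.3, -40.5, 14.2], [46.1, -39.6, 66.2]] 
"rot": [[-0.6, -0.5, -40.8], [-0.4, -0.7, -81.8], [-0.4, -0.7, -81.8]]
```

```bash
sed -i 's/^C=.*/C=np.array([.547,.066]); H=np.radians(10.2)/; s/z=.083/z=.086/' m.py
python3 - <<'E'
from m import *
p=r.snapshot("wrist")
for z in (.098,.101):
  X=unproj(p,[[279,111],[158,242],[283.5,343],[405,237]],z); print((X[0]+X[2])/2, np.linalg.norm(X[0]-X[2]))
B=unproj(p,[[202.1,115.4],[424.1,169.7],[164.5,300.8]],.098)
for k,b in zip('TRL',B): d=b[:2]-stud(k); print(k,np.degrees(np.arctan2(d[1],d[0])),np.linalg.norm(d))
rows([(*pose('R',TH0['R'],gap=.012)[:2],.135,np.radians(-40)),pose('R',TH0['R'],gap=.012,z=.135),pose('R',TH0['R'],gap=.010)])
E
```

```text
[0.55041539 0.06590031 0.098     ] 0.1455388818230334
[0.55153617 0.06610134 0.101     ] 0.14329142027590155
T 96.3944749114341 0.04077453024134817
R -2.4891911784850884 0.044381033478858606
L -172.29606707371676 0.03699934545159189
"offset": [[44.9, -43.2, 11.8], [44.9, -43.2, 11.8], [46.7, -42.5, 60.8]] 
"rot": [[-0.4, -0.4, -40.8], [-0.3, -0.5, -81.8], [-0.3, -0.5, -81.8]]
```

Call:
play_rows(
  offset=[
    [6,-5,0],
    [12,-11,2],
    [18,-17,4],
    [24,-23,6],
    [30,-29,8],
    [36,-35,10],
    [42,-41,10],
    [47,-43,10],
  ],
  rot=[
    [0,0,-10],
    [0,0,-20],
    [0,0,-30],
    [0,0,-40],
    [0,0,-50],
    [0,0,-60],
    [0,0,-70],
    [0,0,-80],
  ],
  claw=-1,
  force=40,
)

```text
time_s: 6.78
tool_pos: [0.5987, 0.0265, 0.1351]
tcp_rot: [3.14, -0.007, -0.008]
ft_force: [-0.6, -0.5, 0.6]
grip_width: -0.0002
```

Run:
```python
from m import *
p=r.snapshot("wrist"); save(p,"7_w")
print(r.observe()["grip_width"])
rows([pose('R',TH0['R'],gap=.010,z=.11),pose('R',TH0['R'],gap=.010),pose('R',TH0['R'],gap=.005)])
```

```text
-0.0001961818923419087
"offset": [[0.1, -0.9, 25.2], [-0.1, -1.0, 49.2], [0.0, 4.0, 49.2]] 
"rot": [[0.1, -0.4, -1.1], [0.1, -0.4, -1.1], [0.1, -0.4, -1.1]]
```

View pics/7_w.png

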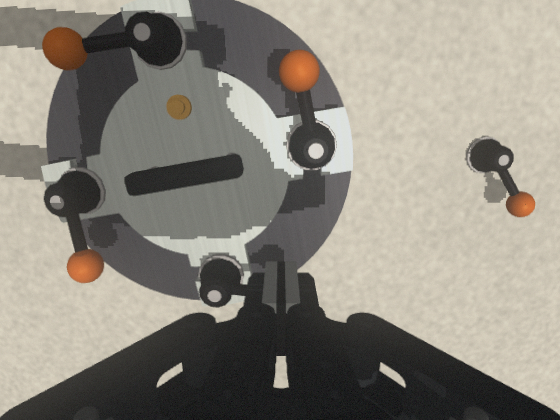

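Run:
```python
from m import *
p=r.snapshot("wrist"); s=r.observe()
t=s["tool_pos"]
print("tcp",proj(p,[t]), "below",proj(p,[[t[0],t[1],.097]]))
for k in 'TLBR':
  b=stud(k)+.04*np.array([np.cos(TH0[k]),np.sin(TH0[k])]); print(k,"stud top",proj(p,[[*stud(k),.1]]).round(0),"ball",proj(p,[[*b,.096]]).round(0))
```

```text
tcp [[281.47341224 279.14141418]] below [[280.7690068  246.29092415]]
T stud top [[319. 152.]] ball [[304.  70.]]
L stud top [[142.  29.]] ball [[66. 42.]]
B stud top [[ 53. 202.]] ball [[ 85. 265.]]
R stud top [[213. 299.]] ball [[283. 294.]]
```

Call:
play_rows(
  offset=[
    [0,-1,30],
    [0,-1,49],
    [0,-1,49],
    [0,5,49],
  ],
  rot=[
    [0,0,-1],
    [0,0,-1],
    [0,0,-1],
    [0,0,-1],
  ],
)

```text
time_s: 7.38
tool_pos: [0.5994, 0.0213, 0.0868]
tcp_rot: [3.139, -0.008, 0.004]
ft_force: [-0.1, 0.0, 0.5]
grip_width: 0.0003
```

Run:
```python
from m import *
s=r.observe(); push('R',s); print(s["tool_pos"])
th=TH0['R']
rows([pose('R',th-np.radians(5*i),gap=0) for i in range(0,8)])
```

```text
R th 7.5 left 87.3 Fpush 0.05 rad -0.07 fz 0.46 t 7.38 yaw 0.2 tq [-0.03 -0.04 -0.04]
[0.59936032 0.0213299  0.08682364]
"offset": [[-0.0, 4.5, 0.8], [1.7, 8.0, 0.9], [3.1, 11.7, 0.9], [4.2, 15.5, 0.9], [5.0, 19.4, 0.9], [5.4, 23.3, 0.9], [5.4, 27.2, 0.9], [5.2, 31.2, 0.9]] 
"rot": [[0.1, -0.4, -0.8], [0.1, -0.5, 4.2], [0.1, -0.5, 9.2], [0.1, -0.5, 14.2], [0.1, -0.5, 19.2], [0.0, -0.5, 24.2], [0.0, -0.5, 29.2], [-0.0, -0.5, 34.2]]
```

Call:
play_rows(
  offset=[
    [0,4.5,1],
    [1.7,8,1],
    [3.1,11.7,1],
    [4.2,15.5,1],
    [5,19.4,1],
  ],
  rot=[
    [0,0,0],
    [0,0,4],
    [0,0,9],
    [0,0,14],
    [0,0,19],
  ],
)

```text
time_s: 8.0
tool_pos: [0.605, 0.0018, 0.0868]
tcp_rot: [-3.14, -0.009, -0.331]
ft_force: [0.4, 1.0, -0.8]
grip_width: -0.0001
```

Run:
```python
from m import *
s=r.observe(); push('R',s); print(s["tool_pos"])
p=r.snapshot("wrist"); save(p,"8_w"); s=r.observe(); push('R',s)
th=angle('R',s)
rows([pose('R',th-np.radians(5*i),gap=0) for i in range(0,8)])
```

```text
R th -19.0 left 60.8 Fpush 1.13 rad 0.08 fz -0.76 t 8.0 yaw -19.0 tq [ 0.23 -0.05 -0.02]
[0.60504197 0.00175175 0.08677559]
R th -19.6 left 60.2 Fpush 0.94 rad -0.2 fz -0.24 t 8.05 yaw -19.2 tq [ 0.13 -0.02 -0.02]
"offset": [[-0.7, 0.0, 0.8], [1.0, 3.6, 0.8], [2.3, 7.3, 0.8], [3.3, 11.1, 0.8], [4.0, 15.0, 0.8], [4.3, 18.9, 0.8], [4.3, 22.9, 0.8], [3.9, 26.8, 0.8]] 
"rot": [[-0.1, -0.5, 0.5], [-0.1, -0.5, 5.5], [-0.1, -0.5, 10.5], [-0.1, -0.5, 15.5], [-0.2, -0.5, 20.5], [-0.2, -0.5, 25.5], [-0.2, -0.5, 30.5], [-0.2, -0.5, 35.5]]
```

View pics/8_w.png

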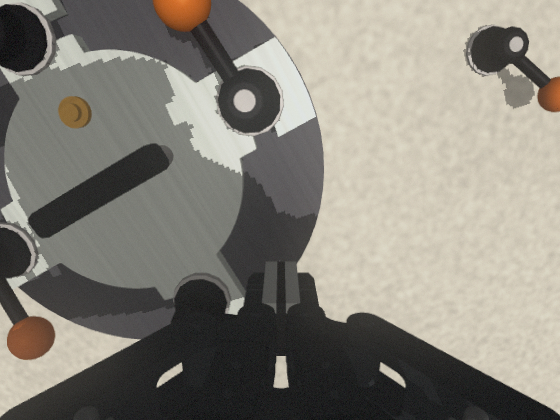

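Call:
play_rows(
  offset=[
    [1,3.6,1],
    [2.3,7.3,1],
    [3.3,11.1,1],
    [4,15,1],
  ],
  rot=[
    [0,0,5.5],
    [0,0,10.5],
    [0,0,15.5],
    [0,0,20.5],
  ],
)

```text
time_s: 8.55
tool_pos: [0.6047, -0.0144, 0.0866]
tcp_rot: [-3.136, -0.01, -0.694]
ft_force: [0.6, 0.7, -1.2]
grip_width: 0.0
```

```bash
cat > n.py <<'E'
import sys
from m import *
k=sys.argv[1]; step=float(sys.argv[2]) if len(sys.argv)>2 else 5; n=int(sys.argv[3]) if len(sys.argv)>3 else 5
s=r.observe(); push(k,s); th=angle(k,s)
print(np.round(s["tool_pos"],4),np.round(s["joint_velocities"],2).max())
rows([pose(k,th-np.radians(step*i),gap=0) for i in range(1,n+1)],s)
E
python3 n.py R
```

```text
R th -39.2 left 40.6 Fpush 0.96 rad 0.05 fz -1.22 t 8.55 yaw -39.8 tq [ 0.2  -0.12 -0.  ]
[ 0.6047 -0.0144  0.0866] 0.64
"offset": [[0.9, 3.6, 0.6], [2.3, 7.2, 0.6], [3.3, 11.0, 0.6], [4.1, 14.9, 0.6], [4.5, 18.8, 0.6]] 
"rot": [[-0.3, -0.6, 4.5], [-0.4, -0.5, 9.5], [-0.4, -0.5, 14.5], [-0.4, -0.5, 19.5], [-0.4, -0.5, 24.5]]
```

Call:
play_rows(
  offset=[
    [0.9,3.6,0.6],
    [2.3,7.2,0.6],
    [3.3,11,0.6],
  ],
  rot=[
    [0,-0.5,4.5],
    [0,-0.5,9.5],
    [0,-0.5,14.5],
  ],
)

```text
time_s: 8.93
tool_pos: [0.601, -0.0252, 0.0869]
tcp_rot: [-3.133, -0.001, -0.949]
ft_force: [2.2, 1.0, -0.6]
grip_width: 0.0002
```

```bash
python3 n.py R 4
```

```text
R th -53.4 left 26.4 Fpush 2.34 rad 0.51 fz -0.57 t 8.93 yaw -54.4 tq [ 0.18 -0.28 -0.07]
[ 0.601  -0.0252  0.0869] 0.64
"offset": [[0.5, 2.8, 0.9], [1.7, 5.7, 0.8], [2.7, 8.7, 0.8], [3.5, 11.8, 0.8], [4.1, 14.9, 0.8]] 
"rot": [[-0.5, -0.0, 3.0], [-0.5, -0.0, 7.0], [-0.5, 0.0, 11.0], [-0.5, 0.0, 15.0], [-0.5, 0.0, 19.0]]
```

Call:
play_rows(
  offset=[
    [0.5,2.8,0.9],
    [1.7,5.7,0.8],
    [2.7,8.7,0.8],
  ],
  rot=[
    [-0.5,0,3],
    [-0.5,0,7],
    [-0.5,0,11],
  ],
)

```text
time_s: 9.3
tool_pos: [0.5965, -0.0327, 0.0869]
tcp_rot: [-3.139, -0.001, -1.143]
ft_force: [2.1, 1.9, -1.4]
grip_width: 0.0001
```

```bash
python3 n.py R 4 4; python3 -c "
from m import *
r.snapshot('side'); push('R',r.observe())"
```

```text
R th -64.3 left 15.5 Fpush 2.68 rad -0.81 fz -1.43 t 9.3 yaw -65.5 tq [ 0.15 -0.33  0.03]
[ 0.5965 -0.0327  0.0869] 0.51
"offset": [[0.4, 2.8, 0.9], [1.6, 5.7, 0.9], [2.6, 8.7, 0.9], [3.4, 11.8, 0.9]] 
"rot": [[-0.1, -0.1, 2.8], [-0.1, -0.1, 6.8], [-0.1, -0.0, 10.8], [-0.1, -0.0, 14.8]]
R th -64.8 left 15.0 Fpush 1.03 rad 0.83 fz -1.38 t 9.35 yaw -65.6 tq [ 0.08 -0.36 -0.02]
```

Call:
play_rows(
  offset=[
    [0.4,2.8,0.9],
    [1.6,5.7,0.9],
    [2.6,8.7,0.9],
  ],
  rot=[
    [0,0,2.8],
    [0,0,6.8],
    [0,0,10.8],
  ],
)

```text
time_s: 9.72
tool_pos: [0.5904, -0.0393, 0.0868]
tcp_rot: [-3.137, -0.002, -1.334]
ft_force: [2.2, 0.2, -1.4]
grip_width: 0.0003
```

```bash
python3 n.py R 4 4; python3 -c "
from m import *
r.snapshot('side'); push('R',r.observe())"
```

```text
R th -75.4 left 4.4 Fpush 2.21 rad 0.37 fz -1.44 t 9.72 yaw -76.5 tq [ 0.08 -0.41 -0.01]
[ 0.5904 -0.0393  0.0868] 0.52
"offset": [[0.4, 2.8, 0.8], [1.6, 5.7, 0.8], [2.7, 8.7, 0.7], [3.5, 11.8, 0.7]] 
"rot": [[-0.3, -0.1, 3.0], [-0.3, -0.1, 7.0], [-0.3, -0.1, 11.0], [-0.3, -0.1, 15.0]]
R th -75.9 left 3.9 Fpush 2.13 rad 0.21 fz -1.91 t 9.78 yaw -76.6 tq [ 0.02 -0.38  0.03]
```

Call:
play_rows(
  offset=[
    [0.4,2.8,0.8],
    [1.6,5.7,0.8],
    [2.7,8.7,0.7],
  ],
  rot=[
    [0,0,3],
    [0,0,7],
    [0,0,11],
  ],
)

```text
time_s: 10.15
tool_pos: [0.5833, -0.0445, 0.0868]
tcp_rot: [-3.135, -0.001, -1.529]
ft_force: [3.3, -0.3, -1.5]
grip_width: -0.0003
```

```bash
python3 n.py R 4 4; python3 -c "
from m import *
p=r.snapshot('side'); push('R',r.observe()); save(p,'9_s',(255,205,355,295),6)"
```

```text
R th -86.4 left -6.6 Fpush 3.25 rad 0.46 fz -1.49 t 10.15 yaw -87.6 tq [-0.02 -0.53  0.  ]
[ 0.5833 -0.0445  0.0868] 0.52
"offset": [[0.4, 2.8, 0.7], [1.6, 5.7, 0.7], [2.7, 8.7, 0.7], [3.5, 11.8, 0.7]] 
"rot": [[-0.4, -0.1, 2.8], [-0.4, -0.1, 6.8], [-0.4, -0.0, 10.8], [-0.4, -0.0, 14.8]]
R th -86.8 left -7.0 Fpush 4.11 rad 0.58 fz -1.49 t 10.2 yaw -87.8 tq [-0.05 -0.51  0.03]
```

View pics/9_s.png

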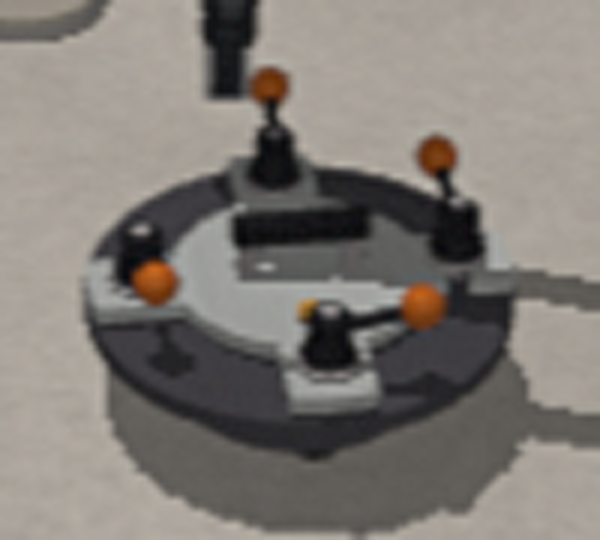

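```bash
cat > tr.py <<'E'
import sys
from m import *
# tr.py from_lever to_lever to_theta_deg [gap]
k=sys.argv[1]; j=sys.argv[2]; th=np.radians(float(sys.argv[3])); gap=float(sys.argv[4]) if len(sys.argv)>4 else .010
s=r.observe(); p0=np.array(s["tool_pos"]); R=Rt(s["tcp_rot"]); y0=s["tcp_rot"][2]
T=pose(j,th,gap=gap); yd=T[3]-y0
print("dyaw",np.degrees(yd), "q6",s["q"][5])
back=p0-R.apply([0,.012*SG[k],0]); 
up=back+[0,0,.135-back[2]]
W=[(*back,y0),(*(back+[0,0,.03]),y0)]
n=max(int(np.ceil(abs(np.degrees(yd))/10.4)),int(np.ceil(np.linalg.norm(np.array(T[:2])-up[:2])/.05)))
for i in range(1,n+1):
    f=i/n; q=up+(np.array([T[0],T[1],.135])-up)*f; W.append((*q,y0+yd*f))
W+=[(T[0],T[1],.105,T[3]),(T[0],T[1],T[2],T[3])]
O,A=rows(W,s,quiet=True)
for i,(o,a) in enumerate(zip(O,A)): print(i+1,[round(v) for v in o],[round(v) for v in a])
E
python3 tr.py R L 186
```

```text
dyaw 93.77749572141889 q6 1.3205885041292509
1 [0, -12, 0] [0, 0, 0]
2 [0, -12, -30] [0, 0, 0]
3 [-15, -3, -48] [0, 0, -9]
4 [-30, 6, -48] [0, 0, -19]
5 [-45, 15, -48] [0, 0, -28]
6 [-60, 24, -48] [0, 0, -38]
7 [-75, 34, -49] [0, 0, -47]
8 [-90, 43, -49] [0, 0, -56]
9 [-105, 52, -49] [0, 0, -66]
10 [-120, 61, -49] [0, 0, -75]
11 [-135, 70, -49] [0, 0, -84]
12 [-150, 79, -49] [0, 0, -94]
13 [-150, 79, -19] [0, 0, -94]
14 [-150, 80, 0] [0, 0, -94]
```

Call:
play_rows(
  offset=[
    [0,-12,0],
    [0,-12,-30],
    [-15,-3,-48],
    [-30,6,-48],
    [-50,18,-48],
    [-70,30,-49],
    [-90,43,-49],
    [-110,55,-49],
  ],
  rot=[
    [0,0,0],
    [0,0,0],
    [0,0,-10],
    [0,0,-20],
    [0,0,-30],
    [0,0,-40],
    [0,0,-50],
    [0,0,-60],
  ],
)

```text
time_s: 11.2
tool_pos: [0.5237, 0.0639, 0.1357]
tcp_rot: [-3.14, -0.007, -0.476]
ft_force: [0.5, -0.6, -0.6]
grip_width: -0.0001
```

```bash
cat > go.py <<'E'
import sys
from m import *
# go.py lever theta gap : remaining rows
j=sys.argv[1]; th=np.radians(float(sys.argv[2])); gap=float(sys.argv[3])
s=r.observe(); T=pose(j,th,gap=gap); y0=s["tcp_rot"][2]; yd=T[3]-y0; p0=np.array(s["tool_pos"])
n=max(1,int(np.ceil(abs(np.degrees(yd))/10.4)),int(np.ceil(np.linalg.norm(np.array(T[:2])-p0[:2])/.05)))
W=[(*(p0+(np.array([T[0],T[1],.135])-p0)*i/n),y0+yd*i/n) for i in range(1,n+1)]
W+=[(T[0],T[1],.105,T[3]),(T[0],T[1],T[2],T[3])]
O,A=rows(W,s,quiet=True)
for i,(o,a) in enumerate(zip(O,A)): print(i+1,[round(v) for v in o],[round(v) for v in a])
E
python3 go.py L 186 .01
```

```text
1 [-10, -6, 0] [0, 0, -8]
2 [-20, -11, 0] [0, 0, -17]
3 [-30, -16, 0] [0, 0, -25]
4 [-40, -22, 0] [0, 0, -33]
5 [-41, -22, 30] [0, 0, -33]
6 [-41, -22, 49] [0, 0, -33]
```

Call:
play_rows(
  offset=[
    [-10,-6,0],
    [-20,-11,0],
    [-30,-16,0],
    [-40,-22,0],
    [-41,-22,30],
    [-41,-22,49],
    [-41,-22,49],
  ],
  rot=[
    [0,0,-8],
    [0,0,-17],
    [0,0,-25],
    [0,0,-33],
    [0,0,-33],
    [0,0,-33],
    [0,0,-33],
  ],
)

```text
time_s: 12.08
tool_pos: [0.4969, 0.1023, 0.0853]
tcp_rot: [3.14, -0.003, 0.101]
ft_force: [-0.4, -0.5, 0.1]
grip_width: 0.0002
```

Run:
```python
from m import *
s=r.observe(); push('L',s)
rows([pose('L',np.radians(186-a)) for a in (0,7,14,21,28,34)],s)
```

```text
L th -160.3 left 99.5 Fpush 0.33 rad 0.59 fz 0.1 t 12.07 yaw 5.8 tq [ 0. -0. -0.]
"offset": [[0.8, -9.4, -0.7], [-1.5, -14.5, -0.7], [-3.2, -19.7, -0.7], [-4.2, -25.2, -0.8], [-4.5, -30.7, -0.8], [-4.2, -35.4, -0.8]] 
"rot": [[0.1, -0.2, -0.2], [0.1, -0.2, 6.8], [0.1, -0.2, 13.8], [0.1, -0.2, 20.8], [0.1, -0.2, 27.8], [0.0, -0.2, 33.8]]
```

Call:
play_rows(
  offset=[
    [1,-9.5,-0.7],
    [-1.5,-14.5,-0.7],
    [-3.2,-19.7,-0.7],
    [-4.2,-25.2,-0.8],
  ],
  rot=[
    [0,0,0],
    [0,0,7],
    [0,0,14],
    [0,0,21],
  ],
)

```text
time_s: 12.58
tool_pos: [0.4911, 0.1274, 0.0874]
tcp_rot: [3.141, -0.006, -0.268]
ft_force: [0.9, -1.4, -1.2]
grip_width: 0.0
```

```bash
python3 n.py L 5 4
```

```text
L th 164.0 left 63.8 Fpush 1.11 rad -1.21 fz -1.16 t 12.57 yaw -15.4 tq [-0.3  -0.03 -0.  ]
[0.4911 0.1274 0.0874] 1.06
"offset": [[-2.7, -3.6, 1.3], [-4.1, -7.3, 1.3], [-5.1, -11.1, 1.3], [-5.7, -15.0, 1.3]] 
"rot": [[0.0, -0.3, 5.6], [-0.0, -0.3, 10.6], [-0.0, -0.3, 15.6], [-0.0, -0.3, 20.6]]
```

Call:
play_rows(
  offset=[
    [-2.7,-3.6,1.3],
    [-4.1,-7.3,1.3],
    [-5.1,-11.1,1.3],
    [-5.7,-15,1.3],
  ],
  rot=[
    [0,0,5.6],
    [0,0,10.6],
    [0,0,15.6],
    [0,0,20.6],
  ],
)

```text
time_s: 13.08
tool_pos: [0.4902, 0.1437, 0.0872]
tcp_rot: [-3.14, -0.007, -0.629]
ft_force: [-0.1, -2.5, -0.2]
grip_width: -0.0
```

```bash
python3 n.py L 5 4
```

```text
L th 143.1 left 42.9 Fpush 2.06 rad -1.39 fz -0.15 t 13.07 yaw -36.1 tq [-0.35  0.1  -0.05]
[0.4902 0.1437 0.0872] 0.75
"offset": [[-2.3, -3.6, 1.2], [-3.6, -7.3, 1.2], [-4.6, -11.1, 1.2], [-5.3, -15.0, 1.2]] 
"rot": [[-0.1, -0.4, 5.9], [-0.1, -0.4, 10.9], [-0.2, -0.4, 15.9], [-0.2, -0.4, 20.9]]
```

Call:
play_rows(
  offset=[
    [-2,-3.6,1.2],
    [-3.3,-7.3,1.2],
    [-4.3,-11.1,1.2],
  ],
  rot=[
    [0,0,5],
    [0,0,10],
    [0,0,15],
  ],
)

```text
time_s: 13.45
tool_pos: [0.4936, 0.1554, 0.0869]
tcp_rot: [-3.138, -0.007, -0.893]
ft_force: [-1.0, -3.2, -1.3]
grip_width: -0.0001
```

```bash
python3 n.py L 4 4; python3 -c "
from m import *
p=r.snapshot('side'); push('L',r.observe())"
```

```text
L th 127.5 left 27.3 Fpush 2.74 rad -1.88 fz -1.27 t 13.45 yaw -51.2 tq [-0.48  0.17 -0.02]
[0.4936 0.1554 0.0869] 0.75
"offset": [[-1.8, -2.9, 0.9], [-2.9, -5.8, 0.9], [-3.8, -8.9, 0.9], [-4.5, -11.9, 0.9]] 
"rot": [[-0.2, -0.4, 5.3], [-0.2, -0.4, 9.3], [-0.2, -0.4, 13.3], [-0.3, -0.4, 17.3]]
L th 126.9 left 26.7 Fpush 1.75 rad 0.09 fz -0.95 t 13.5 yaw -51.4 tq [-0.34  0.21 -0.03]
```

Call:
play_rows(
  offset=[
    [-1.5,-2.9,0.9],
    [-2.6,-5.8,0.9],
    [-3.5,-8.9,0.9],
  ],
  rot=[
    [0,0,4],
    [0,0,8],
    [0,0,12],
  ],
)

```text
time_s: 13.88
tool_pos: [0.4984, 0.164, 0.0866]
tcp_rot: [-3.138, -0.006, -1.106]
ft_force: [-2.3, -4.3, -1.3]
grip_width: -0.0001
```

```bash
python3 n.py L 4 4; python3 -c "
from m import *
p=r.snapshot('side'); push('L',r.observe())"
```

```text
L th 115.1 left 14.9 Fpush 3.84 rad -2.9 fz -1.32 t 13.88 yaw -63.4 tq [-0.64  0.4  -0.04]
[0.4984 0.164  0.0866] 0.59
"offset": [[-1.5, -2.9, 0.6], [-2.6, -5.8, 0.6], [-3.5, -8.9, 0.6], [-4.1, -12.0, 0.6]] 
"rot": [[-0.3, -0.4, 5.5], [-0.3, -0.3, 9.5], [-0.3, -0.3, 13.5], [-0.3, -0.3, 17.5]]
L th 114.7 left 14.5 Fpush 2.24 rad -1.13 fz -1.02 t 13.93 yaw -63.5 tq [-0.55  0.34 -0.03]
```

```bash
python3 tr.py L T 100 .012
```

```text
dyaw 163.52592860825345 q6 1.2821677159392577
1 [0, 12, 0] [0, 0, 0]
2 [0, 12, -30] [0, 0, 0]
3 [5, 8, -48] [0, 0, -10]
4 [11, 4, -48] [0, 0, -20]
5 [16, 0, -48] [0, 0, -31]
6 [21, -3, -48] [0, 0, -41]
7 [26, -7, -48] [0, 0, -51]
8 [31, -11, -48] [0, 0, -61]
9 [36, -15, -48] [0, 0, -72]
10 [41, -18, -48] [0, 0, -82]
11 [46, -22, -48] [0, 0, -92]
12 [52, -26, -48] [0, 0, -102]
13 [57, -30, -48] [0, 0, -112]
14 [62, -34, -48] [0, 0, -123]
15 [67, -37, -48] [0, 0, -133]
16 [72, -41, -48] [0, 0, -143]
17 [77, -45, -48] [0, 0, -153]
18 [82, -49, -48] [0, 0, -164]
19 [82, -48, -18] [0, 0, -164]
20 [82, -48, 1] [0, 0, -164]
```

Call:
play_rows(
  offset=[
    [0,12,0],
    [0,12,-30],
    [5,8,-48],
    [11,4,-48],
    [16,0,-48],
    [21,-3,-48],
    [26,-7,-48],
    [31,-11,-48],
  ],
  rot=[
    [0,0,-4],
    [0,0,-14],
    [0,0,-24],
    [0,0,-34],
    [0,0,-44],
    [0,0,-54],
    [0,0,-64],
    [0,0,-74],
  ],
)

```text
time_s: 14.92
tool_pos: [0.523, 0.1421, 0.1361]
tcp_rot: [3.137, -0.008, 0.191]
ft_force: [0.1, -0.0, -0.4]
grip_width: -0.0001
```

```bash
python3 go.py T 100 .012; python3 -c "
from m import *
p=r.snapshot('side'); save(p,'10_s',(255,205,355,295),6)"
```

```text
1 [5, 4, 0] [0, 0, -10]
2 [11, 9, 0] [0, 0, -20]
3 [16, 13, 1] [0, 0, -30]
4 [22, 18, 1] [0, 0, -40]
5 [27, 22, 1] [0, 0, -50]
6 [32, 26, 1] [0, 0, -59]
7 [38, 31, 1] [0, 0, -69]
8 [43, 35, 2] [0, 0, -79]
9 [49, 40, 2] [1, 0, -89]
10 [48, 40, 32] [1, 0, -89]
11 [48, 40, 51] [1, 0, -89]
```

View pics/10_s.png

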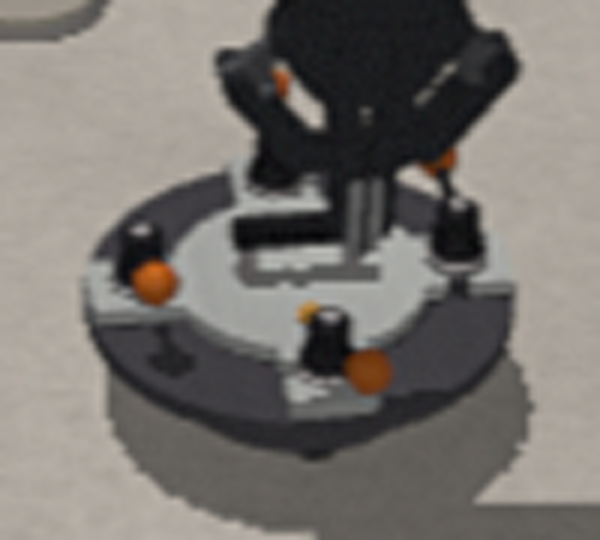

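Call:
play_rows(
  offset=[
    [5,4,0],
    [11,9,0],
    [16,13,1],
    [22,18,1],
    [28,23,1],
    [34,28,1],
    [40,33,1],
    [47,38,2],
  ],
  rot=[
    [0,0,-10.5],
    [0,0,-21],
    [0,0,-31],
    [0,0,-42],
    [0,0,-52],
    [0,0,-63],
    [0,0,-73],
    [0,0,-84],
  ],
)

```text
time_s: 15.98
tool_pos: [0.578, 0.1142, 0.136]
tcp_rot: [3.13, 0.004, 1.665]
ft_force: [-0.4, 0.4, 0.5]
grip_width: -0.0001
```

```bash
python3 go.py T 100 .010;python3 -c "
from m import *
p=r.snapshot('wrist'); save(p,'11_w')"
```

```text
1 [-2, 2, 1] [1, 0, -5]
2 [-2, 2, 31] [1, 0, -5]
3 [-1, 2, 50] [1, 0, -5]
```

View pics/11_w.png

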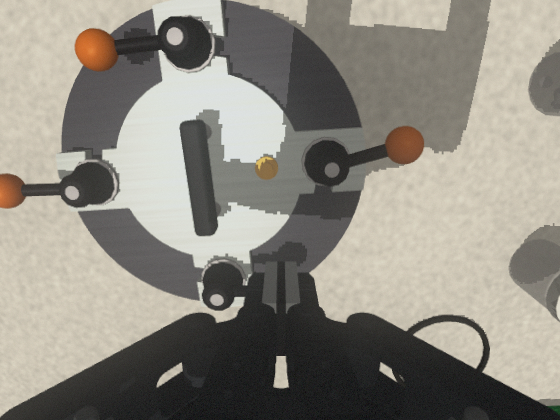

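Run:
```python
from m import *
s=r.observe()
rows([pose('T',np.radians(100-a)) for a in (0,7,14,21,28)],s)
```

```text
"offset": [[-0.1, 10.8, 50.0], [2.5, 15.7, 50.1], [4.5, 20.8, 50.1], [5.9, 26.2, 50.2], [6.6, 31.6, 50.3]] 
"rot": [[0.7, 0.3, -4.2], [0.7, 0.2, 2.8], [0.7, 0.2, 9.8], [0.7, 0.1, 16.8], [0.7, 0.1, 23.8]]
```

Call:
play_rows(
  offset=[
    [-2,2,31],
    [-1,2,50],
    [-1,3,50],
    [0,10.8,50],
    [2.5,15.7,50],
    [4.5,20.8,50],
    [5.9,26.2,50],
  ],
  rot=[
    [1,0,-5],
    [1,0,-5],
    [1,0,-5],
    [0.7,0,-4],
    [0.7,0,3],
    [0.7,0,10],
    [0.7,0,17],
  ],
)

```text
time_s: 16.9
tool_pos: [0.6057, 0.1224, 0.0873]
tcp_rot: [3.14, 0.002, 1.37]
ft_force: [-0.8, -0.2, -0.6]
grip_width: 0.0001
```

```bash
python3 n.py T 5 4
```

```text
T th 78.0 left 67.8 Fpush 0.74 rad -0.34 fz -0.65 t 16.9 yaw 78.5 tq [-0.1   0.25  0.02]
[0.6057 0.1224 0.0873] 0.98
"offset": [[1.5, 3.6, 1.3], [2.8, 7.3, 1.4], [3.8, 11.1, 1.4], [4.5, 15.0, 1.4]] 
"rot": [[0.1, 0.1, 5.5], [0.1, 0.1, 10.5], [0.1, 0.1, 15.5], [0.1, 0.1, 20.5]]
```

Call:
play_rows(
  offset=[
    [1.5,3.6,1.3],
    [2.8,7.3,1.4],
    [3.8,11.1,1.4],
    [4.5,15,1.4],
  ],
  rot=[
    [0,0,5.5],
    [0,0,10.5],
    [0,0,15.5],
    [0,0,20.5],
  ],
)

```text
time_s: 17.4
tool_pos: [0.622, 0.1242, 0.0871]
tcp_rot: [3.138, -0.0, 1.007]
ft_force: [-0.8, -0.1, -0.9]
grip_width: 0.0003
```

```bash
python3 n.py T 5 4
```

```text
T th 57.4 left 47.2 Fpush 0.65 rad -0.55 fz -0.9 t 17.4 yaw 57.7 tq [ 0.01  0.25 -0.01]
[0.622  0.1242 0.0871] 0.69
"offset": [[1.1, 3.6, 1.2], [2.5, 7.3, 1.2], [3.5, 11.1, 1.2], [4.1, 15.0, 1.2]] 
"rot": [[0.2, -0.0, 5.3], [0.2, -0.0, 10.3], [0.2, -0.0, 15.3], [0.2, -0.0, 20.3]]
```

Call:
play_rows(
  offset=[
    [1.1,3.6,1.2],
    [2.5,7.3,1.2],
    [3.5,11.1,1.2],
    [4.1,15,1.2],
  ],
  rot=[
    [0,0,5.3],
    [0,0,10.3],
    [0,0,15.3],
    [0,0,20.3],
  ],
)

```text
time_s: 17.9
tool_pos: [0.6377, 0.1202, 0.0872]
tcp_rot: [3.138, -0.003, 0.648]
ft_force: [-1.1, 0.7, -0.8]
grip_width: 0.0001
```

```bash
python3 n.py T 4 4
```

```text
T th 37.2 left 27.0 Fpush 1.2 rad -0.41 fz -0.8 t 17.9 yaw 37.1 tq [ 0.14  0.11 -0.04]
[0.6377 0.1202 0.0872] 0.67
"offset": [[0.5, 2.8, 1.2], [1.6, 5.8, 1.2], [2.6, 8.8, 1.2], [3.3, 11.8, 1.3]] 
"rot": [[0.2, -0.2, 4.0], [0.2, -0.2, 8.0], [0.2, -0.2, 12.0], [0.2, -0.2, 16.0]]
```

Call:
play_rows(
  offset=[
    [0.5,2.8,1.2],
    [1.6,5.8,1.2],
    [2.6,8.8,1.2],
    [3.3,11.8,1.2],
  ],
  rot=[
    [0,0,4],
    [0,0,8],
    [0,0,12],
    [0,0,16],
  ],
)

```text
time_s: 18.4
tool_pos: [0.6481, 0.1136, 0.0871]
tcp_rot: [3.14, -0.005, 0.365]
ft_force: [-0.3, 2.6, -1.5]
grip_width: 0.0002
```

```bash
python3 n.py T 4 4
```

```text
T th 21.9 left 11.7 Fpush 2.51 rad 0.71 fz -1.52 t 18.4 yaw 20.9 tq [0.32 0.19 0.04]
[0.6481 0.1136 0.0871] 0.53
"offset": [[0.3, 2.8, 1.1], [1.6, 5.7, 1.1], [2.6, 8.7, 1.1], [3.4, 11.8, 1.1]] 
"rot": [[0.1, -0.3, 3.0], [0.1, -0.3, 7.0], [0.1, -0.3, 11.0], [0.1, -0.3, 15.0]]
```

Call:
play_rows(
  offset=[
    [0.3,2.8,1.1],
    [1.6,5.7,1.1],
    [2.6,8.7,1.1],
  ],
  rot=[
    [0,0,3],
    [0,0,7],
    [0,0,11],
  ],
)

```text
time_s: 18.77
tool_pos: [0.6543, 0.1074, 0.0871]
tcp_rot: [-3.141, -0.007, 0.169]
ft_force: [-1.0, 2.3, -1.6]
grip_width: -0.0003
```

```bash
python3 n.py T 4 4; python3 -c "
from m import *
p=r.snapshot('side'); push('T',r.observe())"
```

```text
T th 11.3 left 1.1 Fpush 2.42 rad -0.56 fz -1.64 t 18.77 yaw 9.7 tq [ 0.5   0.1  -0.05]
[0.6543 0.1074 0.0871] 0.52
"offset": [[0.1, 2.8, 1.1], [1.3, 5.7, 1.1], [2.4, 8.7, 1.1], [3.2, 11.7, 1.1]] 
"rot": [[-0.0, -0.4, 2.4], [-0.0, -0.4, 6.4], [-0.0, -0.4, 10.4], [-0.1, -0.4, 14.4]]
T th 10.7 left 0.5 Fpush 2.61 rad -0.24 fz -0.21 t 18.82 yaw 9.5 tq [ 0.44  0.16 -0.03]
```

Call:
play_rows(
  offset=[
    [0.1,2.8,1.1],
    [1.3,5.7,1.1],
    [2.4,8.7,1.1],
  ],
  rot=[
    [0,0,2.5],
    [0,0,6.5],
    [0,0,10.5],
  ],
)

```text
time_s: 19.2
tool_pos: [0.659, 0.1002, 0.0869]
tcp_rot: [-3.138, -0.008, -0.02]
ft_force: [0.0, 4.8, -2.1]
grip_width: 0.0002
```

```bash
python3 n.py T 4 4; python3 -c "
from m import *
p=r.snapshot('side'); push('T',r.observe())"; python3 tr.py T B 281 .012
```

```text
T th 0.6 left -9.6 Fpush 4.77 rad 0.08 fz -2.13 t 19.2 yaw -1.1 tq [ 0.86  0.11 -0.  ]
[0.659  0.1002 0.0869] 0.52
"offset": [[0.1, 2.8, 0.8], [1.4, 5.7, 0.8], [2.4, 8.7, 0.8], [3.3, 11.7, 0.8]] 
"rot": [[-0.2, -0.5, 2.3], [-0.2, -0.5, 6.3], [-0.2, -0.5, 10.3], [-0.2, -0.5, 14.3]]
T th 0.1 left -10.1 Fpush 4.11 rad -0.0 fz -1.09 t 19.25 yaw -1.3 tq [0.78 0.01 0.02]
dyaw 102.28470811242397 q6 0.05216042983543163
1 [0, -12, 0] [0, 0, 0]
2 [0, -12, -30] [0, 0, 0]
3 [-14, -3, -48] [0, 0, -10]
4 [-28, 7, -48] [0, 0, -20]
5 [-42, 16, -49] [0, 0, -31]
6 [-56, 26, -49] [0, 0, -41]
7 [-70, 35, -49] [0, 0, -51]
8 [-84, 45, -49] [0, 0, -61]
9 [-98, 54, -49] [0, 0, -72]
10 [-112, 64, -49] [0, 0, -82]
11 [-127, 73, -50] [0, 0, -92]
12 [-141, 83, -50] [0, 0, -102]
13 [-141, 83, -20] [0, 0, -102]
14 [-141, 83, -1] [0, 0, -102]
```

Call:
play_rows(
  offset=[
    [0,-12,0],
    [0,-12,-30],
    [-14,-3,-48],
    [-28,7,-48],
    [-45,18,-49],
    [-62,30,-49],
    [-80,42,-49],
    [-100,55,-49],
  ],
  rot=[
    [0,0,-3],
    [0,0,-13],
    [0,0,-23],
    [0,0,-34],
    [0,0,-44],
    [0,0,-54],
    [0,0,-65],
    [0,0,-75],
  ],
)

```text
time_s: 20.25
tool_pos: [0.5578, 0.047, 0.1359]
tcp_rot: [3.132, -0.005, 1.296]
ft_force: [0.8, -0.2, -0.0]
grip_width: -0.0001
```

```bash
python3 go.py B 281 .010
python3 - <<'E'
from m import *
s=r.observe()
rows([pose('B',np.radians(281-a)) for a in (0,7,14,21,28)],s)
p=r.snapshot("wrist"); save(p,"12_w")
E
```

```text
1 [-13, -12, 0] [1, 0, -9]
2 [-25, -23, 0] [1, 0, -18]
3 [-38, -35, 0] [1, 0, -27]
4 [-38, -35, 30] [1, 0, -27]
5 [-38, -35, 49] [1, 0, -27]
"offset": [[-42.6, -44.0, 49.3], [-46.9, -47.5, 49.2], [-50.7, -51.4, 49.2], [-54.1, -55.9, 49.1], [-56.8, -60.6, 49.1]] 
"rot": [[0.6, -0.2, -26.7], [0.6, -0.2, -19.7], [0.6, -0.2, -12.7], [0.6, -0.3, -5.7], [0.5, -0.3, 1.3]]
```

View pics/12_w.png

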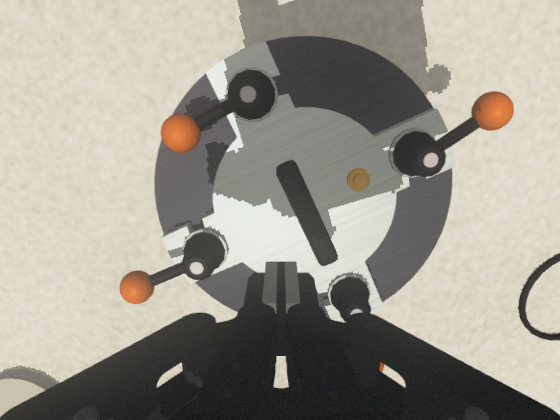

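Call:
play_rows(
  offset=[
    [-13,-12,0],
    [-25,-23,0],
    [-38,-35,0],
    [-38,-35,30],
    [-38,-35,49],
    [-38,-36,49],
    [-42.6,-44,49],
    [-46.9,-47.5,49],
  ],
  rot=[
    [0.6,0,-9],
    [0.6,0,-18],
    [0.6,0,-27],
    [0.6,0,-27],
    [0.6,0,-27],
    [0.6,0,-27],
    [0.6,0,-27],
    [0.6,0,-20],
  ],
)

```text
time_s: 21.3
tool_pos: [0.4983, 0.0133, 0.0872]
tcp_rot: [3.141, -0.002, 1.651]
ft_force: [1.6, 0.3, -0.6]
grip_width: -0.0002
```

```bash
python3 n.py B 6 4
```

```text
B th -88.4 left 81.4 Fpush 1.6 rad -0.24 fz -0.56 t 21.3 yaw 94.6 tq [ 0.07 -0.15  0.02]
[0.4983 0.0133 0.0872] 0.94
"offset": [[-1.2, -4.4, 1.2], [-2.5, -9.0, 1.2], [-3.3, -13.6, 1.2], [-3.6, -18.4, 1.2]] 
"rot": [[-0.0, -0.1, 9.0], [-0.0, -0.1, 15.0], [-0.0, -0.1, 21.0], [-0.0, -0.1, 27.0]]
```

Call:
play_rows(
  offset=[
    [-1.2,-4.4,1.2],
    [-2.5,-9,1.2],
    [-3.3,-13.6,1.2],
    [-3.6,-18.4,1.2],
  ],
  rot=[
    [0,0,8],
    [0,0,14],
    [0,0,20],
    [0,0,26],
  ],
)

```text
time_s: 21.8
tool_pos: [0.4812, 0.0079, 0.0876]
tcp_rot: [3.139, -0.002, 1.193]
ft_force: [0.6, -0.3, -1.8]
grip_width: -0.0003
```

```bash
python3 n.py B 5 4
```

```text
B th -111.0 left 58.8 Fpush 0.65 rad 0.07 fz -1.82 t 21.8 yaw 68.4 tq [-0.2  -0.21 -0.04]
[0.4812 0.0079 0.0876] 0.81
"offset": [[-1.2, -3.6, 1.6], [-2.6, -7.2, 1.6], [-3.6, -11.0, 1.6], [-4.4, -14.9, 1.6]] 
"rot": [[0.1, -0.1, 4.4], [0.1, -0.1, 9.4], [0.1, -0.1, 14.4], [0.1, -0.2, 19.4]]
```

Call:
play_rows(
  offset=[
    [-1.2,-3.6,1.6],
    [-2.6,-7.2,1.6],
    [-3.6,-11,1.6],
    [-4.4,-14.9,1.6],
  ],
  rot=[
    [0,0,4.4],
    [0,0,9.4],
    [0,0,14.4],
    [0,0,19.4],
  ],
)

```text
time_s: 22.3
tool_pos: [0.4666, 0.0087, 0.0875]
tcp_rot: [3.137, -0.004, 0.852]
ft_force: [1.1, -1.8, -1.9]
grip_width: -0.0003
```

```bash
python3 n.py B 5 4
```

```text
B th -129.5 left 40.3 Fpush 1.96 rad 0.7 fz -1.92 t 22.3 yaw 48.8 tq [-0.33 -0.25  0.07]
[0.4666 0.0087 0.0875] 0.69
"offset": [[-1.4, -3.5, 1.5], [-2.9, -7.2, 1.5], [-4.0, -11.0, 1.5], [-4.8, -14.8, 1.4]] 
"rot": [[0.3, -0.2, 3.3], [0.3, -0.3, 8.3], [0.3, -0.3, 13.3], [0.2, -0.3, 18.3]]
```

Call:
play_rows(
  offset=[
    [-1.4,-3.5,1.5],
    [-2.9,-7.2,1.5],
    [-4,-11,1.5],
  ],
  rot=[
    [0,0,3.5],
    [0,0,8.5],
    [0,0,13.5],
  ],
)

```text
time_s: 22.68
tool_pos: [0.4567, 0.0121, 0.0874]
tcp_rot: [3.134, -0.007, 0.614]
ft_force: [2.3, -2.5, -2.9]
grip_width: 0.0
```

```bash
python3 n.py B 4 4
```

```text
B th -142.7 left 27.1 Fpush 3.42 rad -0.34 fz -2.92 t 22.68 yaw 35.2 tq [-0.62 -0.33 -0.05]
[0.4567 0.0121 0.0874] 0.71
"offset": [[-1.1, -2.8, 1.4], [-2.4, -5.7, 1.4], [-3.5, -8.7, 1.3], [-4.3, -11.7, 1.3]] 
"rot": [[0.4, -0.4, 1.9], [0.4, -0.4, 5.9], [0.4, -0.4, 9.9], [0.4, -0.4, 13.9]]
```

Call:
play_rows(
  offset=[
    [-1.1,-2.8,1],
    [-2.4,-5.7,1],
  ],
  rot=[
    [0,0,2],
    [0,0,6],
  ],
)

```text
time_s: 22.92
tool_pos: [0.4527, 0.0143, 0.0879]
tcp_rot: [3.131, -0.01, 0.507]
ft_force: [2.3, -4.1, -2.9]
grip_width: 0.0001
```

```bash
python3 n.py B 4 4;python3 -c "
from m import *
p=r.snapshot('side'); push('B',r.observe())"; python3 tr.py B R -78
```

```text
B th -148.6 left 21.2 Fpush 4.63 rad 0.18 fz -2.86 t 22.93 yaw 29.1 tq [-0.69 -0.39  0.03]
[0.4527 0.0143 0.0879] 0.59
"offset": [[-1.2, -2.8, 1.8], [-2.5, -5.7, 1.8], [-3.6, -8.7, 1.7], [-4.5, -11.7, 1.7]] 
"rot": [[0.6, -0.6, 1.7], [0.6, -0.6, 5.7], [0.6, -0.6, 9.7], [0.5, -0.6, 13.7]]
B th -149.2 left 20.6 Fpush 4.6 rad 0.53 fz -1.63 t 22.98 yaw 28.9 tq [-0.59 -0.34  0.  ]
dyaw -106.90607847743857 q6 -0.6439506468925703
1 [0, 12, 0] [1, -1, 0]
2 [0, 12, -30] [1, -1, 0]
3 [10, 22, -47] [0, -1, 10]
4 [19, 31, -47] [0, -1, 19]
5 [28, 41, -47] [0, -1, 29]
6 [38, 50, -46] [0, -1, 39]
7 [47, 60, -46] [0, -1, 49]
8 [56, 69, -46] [0, -1, 58]
9 [66, 79, -46] [0, -1, 68]
10 [75, 88, -46] [0, -1, 78]
11 [84, 98, -46] [0, -1, 88]
12 [94, 107, -45] [0, -1, 97]
13 [103, 117, -45] [0, -1, 107]
14 [103, 116, -15] [0, -1, 107]
15 [103, 116, 4] [0, -1, 107]
```

```bash
sed -i "s/^SG=.*/SG={'T':1,'L':1,'B':-1,'R':-1}/" m.py; python3 tr.py B R -84 .010
```

```text
dyaw 67.09392152256142 q6 -0.6439506468925703
1 [0, 12, 0] [1, -1, 0]
2 [0, 12, -30] [1, -1, 0]
3 [14, 28, -47] [1, 0, -10]
4 [28, 43, -47] [1, 0, -19]
5 [42, 58, -46] [1, 0, -29]
6 [56, 73, -46] [1, 0, -38]
7 [70, 88, -46] [1, 0, -48]
8 [84, 103, -45] [1, 0, -58]
9 [98, 118, -45] [1, 0, -67]
10 [98, 118, -15] [1, 0, -67]
11 [98, 118, 4] [1, 0, -67]
```

Call:
play_rows(
  offset=[
    [0,12,0],
    [0,12,-30],
    [16,30,-47],
    [32,47,-47],
    [48,65,-46],
    [64,82,-46],
    [80,100,-45],
    [97,118,-45],
  ],
  rot=[
    [0,0,-3],
    [0,0,-13],
    [0,0,-23],
    [0,0,-33],
    [1,0,-43],
    [1,0,-53],
    [1,0,-63],
    [1,0,-67],
  ],
)

```text
time_s: 23.98
tool_pos: [0.5946, -0.0418, 0.136]
tcp_rot: [3.141, -0.003, 1.678]
ft_force: [0.8, -1.1, -0.5]
grip_width: -0.0001
```

```bash
cat > ap.py <<'E'
import sys
from m import *
# ap.py lever theta  : descend with gap, then approach & push by listed degrees
k=sys.argv[1]; th=float(sys.argv[2]); gap=float(sys.argv[3]); degs=[float(a) for a in sys.argv[4:]]
s=r.observe()
W=[pose(k,np.radians(th),gap=gap,z=.105),pose(k,np.radians(th),gap=gap)]+[pose(k,np.radians(th-a)) for a in degs]
O,A=rows(W,s,quiet=True)
print([[round(v,1) for v in o] for o in O]);print([[round(v,1) for v in o] for o in A])
E
python3 ap.py R -84 .010 0 3 7 11
```

```text
[[0.3, 0.2, 31.0], [0.2, 0.2, 50.0], [0.3, -9.8, 50.0], [-0.8, -12.0, 50.0], [-2.0, -14.9, 50.0], [-3.0, -17.9, 50.0]]
[[0.0, -0.2, 0.2], [0.0, -0.2, 0.2], [0.0, -0.2, 0.2], [0.0, -0.2, 3.2], [0.0, -0.2, 7.2], [-0.0, -0.2, 11.2]]
```

Call:
play_rows(
  offset=[
    [0.3,0,31],
    [0.3,0,52],
    [0.3,-3,52],
    [0.3,-9.8,52],
    [-0.8,-12,52],
    [-2,-14.9,52],
    [-3,-17.9,52],
  ],
  rot=[
    [0,0,0],
    [0,0,0],
    [0,0,0],
    [0,0,0],
    [0,0,3],
    [0,0,7],
    [0,0,11],
  ],
)

```text
time_s: 24.85
tool_pos: [0.5785, -0.0468, 0.0862]
tcp_rot: [3.137, -0.003, 1.485]
ft_force: [2.9, 0.5, -2.5]
grip_width: 0.0003
```

```bash
sed -i 's/z=.086/z=.084/' m.py; python3 n.py R 4 6
```

```text
R th -93.1 left -13.3 Fpush 2.86 rad -0.67 fz -2.5 t 24.85 yaw 85.1 tq [ 0.05 -0.52 -0.  ]
[ 0.5785 -0.0468  0.0862] 0.53
"offset": [[-0.7, -2.8, 2.2], [-1.9, -5.7, 2.2], [-3.0, -8.7, 2.2], [-3.8, -11.7, 2.1], [-4.4, -14.8, 2.1], [-4.8, -17.9, 2.1]] 
"rot": [[0.2, -0.2, 2.2], [0.2, -0.2, 6.2], [0.2, -0.2, 10.2], [0.2, -0.2, 14.2], [0.2, -0.2, 18.2], [0.2, -0.2, 22.2]]
```

Call:
play_rows(
  offset=[
    [-0.7,-2.8,1],
    [-1.9,-5.7,1],
    [-3,-8.7,1],
    [-3.8,-11.7,1],
    [-4.4,-14.8,1],
  ],
  rot=[
    [0,0,2],
    [0,0,6],
    [0,0,10],
    [0,0,14],
    [0,0,18],
  ],
)

```text
time_s: 25.48
tool_pos: [0.5656, -0.0507, 0.0869]
tcp_rot: [3.132, -0.005, 1.168]
ft_force: [7.2, -2.3, -4.9]
grip_width: 0.0001
```

```bash
python3 n.py R 4 6
```

```text
R th -109.7 left -29.9 Fpush 7.53 rad -0.29 fz -4.9 t 25.48 yaw 66.9 tq [-0.42 -1.31 -0.02]
[ 0.5656 -0.0507  0.0869] 0.54
"offset": [[-0.3, -2.8, 2.9], [-1.7, -5.7, 2.9], [-2.8, -8.6, 2.9], [-3.7, -11.6, 2.8], [-4.4, -14.7, 2.8], [-4.9, -17.8, 2.8]] 
"rot": [[0.5, -0.3, 0.6], [0.5, -0.3, 4.6], [0.5, -0.3, 8.6], [0.5, -0.4, 12.6], [0.5, -0.4, 16.6], [0.5, -0.4, 20.6]]
```

Call:
play_rows(
  offset=[
    [-0.3,-2.8,4],
    [-1.7,-5.7,4],
    [-2.8,-8.6,4],
    [-3.7,-11.6,4],
  ],
  rot=[
    [0.5,-0.3,1],
    [0.5,-0.3,5],
    [0.5,-0.3,9],
    [0.5,-0.3,13],
  ],
)

```text
time_s: 25.98
tool_pos: [0.5571, -0.0515, 0.0857]
tcp_rot: [3.132, -0.004, 0.939]
ft_force: [6.6, -4.6, -1.5]
grip_width: -0.0002
```

```bash
python3 n.py R 4 4; python3 -c "
from m import *
p=r.snapshot('side'); push('R',r.observe()); save(p,'13_s',(255,205,355,295),6)"
```

```text
R th -119.9 left -40.1 Fpush 8.02 rad 0.75 fz -1.48 t 25.98 yaw 53.8 tq [-0.9  -1.26  0.03]
[ 0.5571 -0.0515  0.0857] 0.55
"offset": [[0.1, -2.8, 1.7], [-1.4, -5.6, 1.6], [-2.7, -8.5, 1.6], [-3.8, -11.4, 1.6]] 
"rot": [[0.6, -0.2, -2.3], [0.5, -0.2, 1.7], [0.5, -0.2, 5.7], [0.5, -0.3, 9.7]]
R th -120.2 left -40.4 Fpush 10.12 rad 0.37 fz -2.09 t 26.02 yaw 53.7 tq [-0.85 -1.49 -0.06]
```

View pics/13_s.png

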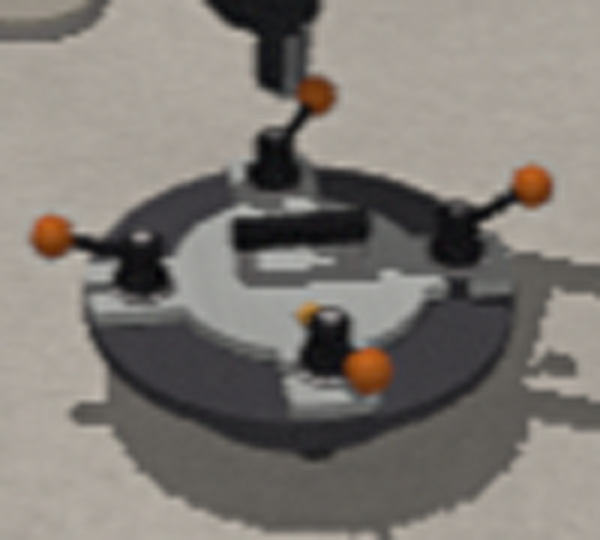

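```bash
python3 tr.py R L 117 .010
```

```text
dyaw 63.348668390412186 q6 -1.1690634172203862
1 [0, 12, 0] [0, 0, 0]
2 [0, 12, -30] [0, 0, 0]
3 [18, -15, -49] [0, 0, -9]
4 [37, -42, -50] [1, 0, -18]
5 [55, -70, -50] [1, 0, -27]
6 [74, -97, -50] [1, 0, -36]
7 [92, -124, -50] [1, 0, -45]
8 [110, -152, -50] [1, 0, -54]
9 [129, -179, -51] [1, 0, -63]
10 [129, -179, -21] [1, 0, -63]
11 [128, -180, 0] [1, 0, -63]
```

Call:
play_rows(
  offset=[
    [0,12,0],
    [0,12,-30],
    [20,-20,-49],
    [42,-50,-50],
    [64,-83,-50],
    [86,-116,-50],
    [108,-148,-50],
    [129,-179,-51],
  ],
  rot=[
    [0,0,-3],
    [0,0,-13],
    [0,0,-23],
    [1,0,-33],
    [1,0,-43],
    [1,0,-53],
    [1,0,-60],
    [1,0,-63],
  ],
)

```text
time_s: 27.02
tool_pos: [0.488, 0.1598, 0.1365]
tcp_rot: [-3.136, -0.001, 2.039]
ft_force: [1.1, -0.5, -0.2]
grip_width: 0.0003
```

```bash
python3 ap.py L 117 .010 0 4 8 12 16
```

```text
[[-1.5, -0.0, 31.5], [-1.5, 0.1, 52.5], [-1.5, 10.1, 52.4], [-0.1, 12.9, 52.4], [1.1, 15.9, 52.4], [2.1, 18.9, 52.4], [2.8, 21.9, 52.3]]
[[-0.3, -0.1, -0.2], [-0.3, -0.1, -0.2], [-0.3, -0.1, -0.2], [-0.3, -0.1, 3.8], [-0.3, -0.1, 7.8], [-0.3, -0.1, 11.8], [-0.3, -0.0, 15.8]]
```

Call:
play_rows(
  offset=[
    [-1.5,0,31],
    [-1.5,0,53],
    [-1.5,3,53],
    [-1.5,10,53],
    [0,12.9,53],
    [1.1,15.9,53],
    [2.1,18.9,53],
    [2.8,21.9,53],
  ],
  rot=[
    [0,0,0],
    [0,0,0],
    [0,0,0],
    [0,0,0],
    [0,0,4],
    [0,0,8],
    [0,0,12],
    [0,0,16],
  ],
)

```text
time_s: 28.02
tool_pos: [0.5065, 0.1716, 0.0846]
tcp_rot: [-3.136, 0.001, 1.757]
ft_force: [-2.7, -3.8, 0.4]
grip_width: 0.0
```

```bash
python3 n.py L 4 6
```

```text
L th 100.4 left 0.2 Fpush 3.3 rad -3.24 fz 0.42 t 28.02 yaw 100.7 tq [-0.51  0.44 -0.01]
[0.5065 0.1716 0.0846] 0.58
"offset": [[2.2, 2.9, 0.5], [3.3, 5.8, 0.5], [4.2, 8.8, 0.5], [5.0, 11.9, 0.5], [5.5, 15.0, 0.5], [5.8, 18.1, 0.4]] 
"rot": [[-0.3, 0.1, 4.3], [-0.3, 0.1, 8.3], [-0.3, 0.1, 12.3], [-0.3, 0.1, 16.3], [-0.3, 0.1, 20.3], [-0.3, 0.1, 24.3]]
```

Call:
play_rows(
  offset=[
    [0.7,2.9,0.7],
    [1.8,5.8,0.7],
    [2.7,8.8,0.7],
    [3.5,11.9,0.7],
  ],
  rot=[
    [0,0,4.3],
    [0,0,8.3],
    [0,0,12.3],
    [0,0,16.3],
  ],
)

```text
time_s: 28.52
tool_pos: [0.5164, 0.1775, 0.0842]
tcp_rot: [-3.132, 0.003, 1.471]
ft_force: [-7.1, 0.8, -1.2]
grip_width: 0.0003
```

```bash
python3 n.py L 4 6
```

```text
L th 85.5 left -14.7 Fpush 7.11 rad 0.21 fz -1.15 t 28.52 yaw 84.3 tq [-0.02  1.1   0.06]
[0.5164 0.1775 0.0842] 0.57
"offset": [[2.4, 2.8, 0.2], [3.6, 5.7, 0.1], [4.6, 8.7, 0.1], [5.4, 11.8, 0.1], [6.0, 14.8, 0.0], [6.4, 18.0, 0.0]] 
"rot": [[-0.5, 0.2, 2.8], [-0.5, 0.2, 6.8], [-0.5, 0.2, 10.8], [-0.5, 0.2, 14.8], [-0.5, 0.3, 18.8], [-0.5, 0.3, 22.8]]
```

Call:
play_rows(
  offset=[
    [0.6,2.8,0.5],
    [1.8,5.7,0.5],
    [2.8,8.7,0.5],
    [3.6,11.8,0.5],
  ],
  rot=[
    [-0.5,0,2.8],
    [-0.5,0,6.8],
    [-0.5,0,10.8],
    [-0.5,0,14.8],
  ],
)

```text
time_s: 29.02
tool_pos: [0.5266, 0.1806, 0.0836]
tcp_rot: [-3.137, 0.005, 1.21]
ft_force: [-7.6, 3.4, -1.0]
grip_width: -0.0002
```

```bash
python3 n.py L 3 6; python3 -c "
from m import *
p=r.snapshot('side'); push('L',r.observe());p=r.snapshot('side'); push('L',r.observe())"
```

```text
L th 71.7 left -28.5 Fpush 8.32 rad 0.87 fz -1.0 t 29.02 yaw 69.3 tq [ 0.46  1.3  -0.03]
[0.5266 0.1806 0.0836] 0.56
"offset": [[2.0, 2.1, -0.4], [3.0, 4.2, -0.4], [3.9, 6.4, -0.4], [4.7, 8.6, -0.4], [5.4, 10.9, -0.5], [6.0, 13.2, -0.5]] 
"rot": [[-0.2, 0.3, 0.7], [-0.2, 0.3, 3.7], [-0.2, 0.3, 6.7], [-0.2, 0.3, 9.7], [-0.2, 0.3, 12.7], [-0.2, 0.3, 15.7]]
L th 71.3 left -28.9 Fpush 8.33 rad 0.53 fz -0.49 t 29.07 yaw 69.2 tq [ 0.48  1.21 -0.02]
L th 71.3 left -28.9 Fpush 7.49 rad -0.69 fz -0.73 t 29.12 yaw 69.4 tq [ 0.38  1.11 -0.01]
```

Call:
play_rows(
  offset=[
    [0.5,2.8,0.3],
    [1.7,5.7,0.3],
    [2.8,8.6,0.3],
  ],
  rot=[
    [0,0,2.7],
    [0,0,6.7],
    [0,0,10.7],
  ],
)

```text
time_s: 29.5
tool_pos: [0.5337, 0.1815, 0.0834]
tcp_rot: [-3.133, 0.007, 1.022]
ft_force: [-7.7, 4.7, -0.5]
grip_width: 0.0001
```

```bash
python3 n.py L 3 1; python3 -c "
from m import *
p=r.snapshot('side'); push('L',r.observe())"; python3 tr.py L T 2 .010
```

```text
L th 62.4 left -37.8 Fpush 9.0 rad 0.59 fz -0.53 t 29.5 yaw 58.5 tq [ 0.7   1.36 -0.01]
[0.5337 0.1815 0.0834] 0.55
"offset": [[1.9, 2.1, -0.6]] 
"rot": [[-0.5, 0.4, -0.9]]
L th 62.2 left -38.0 Fpush 9.5 rad -0.32 fz -0.26 t 29.55 yaw 58.4 tq [0.77 1.49 0.04]
dyaw -56.36440285976416 q6 -0.8313739661567701
1 [0, -12, 0] [0, 0, 0]
2 [0, -12, -30] [0, 0, 0]
3 [0, 13, -52] [0, 0, 9]
4 [1, 39, -52] [0, 0, 19]
5 [2, 64, -52] [0, 0, 28]
6 [3, 90, -52] [0, 0, 38]
7 [3, 115, -53] [0, 1, 47]
8 [4, 141, -53] [0, 1, 56]
9 [4, 141, -23] [0, 1, 56]
10 [4, 141, -2] [0, 1, 56]
```

Call:
play_rows(
  offset=[
    [0,-12,0],
    [0,-12,-35],
    [0,18,-52],
    [1,49,-52],
    [2,80,-52],
    [3,111,-53],
    [4,141,-53],
    [4,141,-30],
  ],
  rot=[
    [0,0,3],
    [0,0,12],
    [0,0,22],
    [0,0,32],
    [0,0,42],
    [0,0,51],
    [0,1,56],
    [0,1,56],
  ],
)

```text
time_s: 30.55
tool_pos: [0.6614, 0.1094, 0.1165]
tcp_rot: [-3.135, -0.013, 0.038]
ft_force: [-0.9, 0.2, -1.1]
grip_width: -0.0003
```

```bash
python3 ap.py T 2 .010 0 4 8 12 16
```

```text
[[-4.7, -1.8, 11.5], [-5.0, -1.7, 32.5], [-5.0, 8.3, 32.4], [-3.7, 11.2, 32.4], [-2.5, 14.1, 32.4], [-1.6, 17.1, 32.4], [-0.8, 20.2, 32.4]]
[[-0.4, -0.7, 0.2], [-0.4, -0.7, 0.2], [-0.4, -0.7, 0.2], [-0.4, -0.7, 4.2], [-0.4, -0.7, 8.2], [-0.5, -0.7, 12.2], [-0.5, -0.7, 16.2]]
```

Call:
play_rows(
  offset=[
    [-4.7,-1,12],
    [-5,-1,33],
    [-5,3,33],
    [-5,8.3,33],
    [-3.7,11.2,33],
    [-2.5,14.1,33],
    [-1.6,17.1,33],
    [-0.8,20.2,33],
  ],
  rot=[
    [0,-0.7,0],
    [0,-0.7,0],
    [0,-0.7,0],
    [0,-0.7,0],
    [0,-0.7,4],
    [0,-0.7,8],
    [0,-0.7,12],
    [0,-0.7,16],
  ],
)

```text
time_s: 31.55
tool_pos: [0.6616, 0.0914, 0.0837]
tcp_rot: [-3.13, 0.002, -0.243]
ft_force: [-0.1, 7.8, -3.2]
grip_width: -0.0002
```

```bash
python3 n.py T 4 6
```

```text
T th -11.4 left -21.6 Fpush 7.64 rad -1.66 fz -3.16 t 31.55 yaw -13.9 tq [ 1.38  0.07 -0.05]
[0.6616 0.0914 0.0837] 0.51
"offset": [[1.1, 2.8, -0.3], [2.4, 5.7, -0.3], [3.5, 8.6, -0.4], [4.4, 11.7, -0.4], [5.0, 14.7, -0.4], [5.5, 17.9, -0.5]] 
"rot": [[-0.7, 0.1, 1.4], [-0.6, 0.2, 5.4], [-0.6, 0.2, 9.4], [-0.6, 0.2, 13.4], [-0.6, 0.2, 17.4], [-0.6, 0.2, 21.4]]
```

Call:
play_rows(
  offset=[
    [0,2.8,0.5],
    [1.3,5.7,0.5],
    [2.4,8.6,0.5],
    [3.3,11.7,0.5],
  ],
  rot=[
    [0,0,1.5],
    [0,0,5.5],
    [0,0,9.5],
    [0,0,13.5],
  ],
)

```text
time_s: 32.05
tool_pos: [0.6632, 0.0819, 0.0837]
tcp_rot: [-3.126, 0.004, -0.481]
ft_force: [4.7, 11.4, -5.2]
grip_width: -0.0001
```

```bash
python3 n.py T 4 6; python3 -c "
from m import *
p=r.snapshot('side'); push('T',r.observe())"
```

```text
T th -23.6 left -33.8 Fpush 12.28 rad -0.25 fz -5.16 t 32.05 yaw -27.5 tq [ 1.76 -0.87 -0.06]
[0.6632 0.0819 0.0837] 0.52
"offset": [[1.3, 2.8, -0.3], [2.6, 5.6, -0.4], [3.8, 8.6, -0.4], [4.7, 11.6, -0.5], [5.5, 14.6, -0.5], [6.0, 17.7, -0.6]] 
"rot": [[-0.9, 0.2, 0.1], [-0.9, 0.2, 4.1], [-0.9, 0.3, 8.1], [-0.9, 0.3, 12.1], [-0.9, 0.3, 16.1], [-0.9, 0.4, 20.1]]
T th -24.1 left -34.3 Fpush 10.63 rad 0.75 fz -5.27 t 32.1 yaw -27.7 tq [ 1.58 -0.83 -0.04]
```

```bash
python3 tr.py T B -147 .010
```

```text
dyaw 60.721892692675326 q6 0.47347980773325754
1 [0, -12, 0] [-1, 0, 0]
2 [0, -12, -30] [-1, 0, 0]
3 [-24, 16, -52] [-1, 0, -10]
4 [-48, 45, -52] [-1, 0, -20]
5 [-73, 74, -52] [-1, 0, -30]
6 [-97, 103, -53] [-1, 0, -40]
7 [-121, 132, -53] [-1, 0, -51]
8 [-145, 161, -53] [-1, 0, -61]
9 [-145, 162, -23] [-1, 0, -61]
10 [-145, 162, -2] [-1, 0, -61]
```

Call:
play_rows(
  offset=[
    [0,-12,0],
    [0,-12,-35],
    [-28,22,-52],
    [-58,57,-52],
    [-88,92,-52],
    [-118,127,-53],
    [-145,161,-53],
    [-145,161,-45],
  ],
  rot=[
    [0,0,-3],
    [0,0,-13],
    [0,0,-23],
    [-1,0,-33],
    [-1,0,-43],
    [-1,0,-53],
    [-1,0,-61],
    [-1,0,-61],
  ],
)

```text
time_s: 33.1
tool_pos: [0.4588, 0.0049, 0.1278]
tcp_rot: [3.136, -0.005, 0.582]
ft_force: [1.0, 0.2, 0.3]
grip_width: 0.0001
```

```bash
python3 ap.py B -147 .010 0 4 8 12 16
```

```text
[[0.7, -0.2, 22.8], [0.6, -0.3, 43.8], [0.7, -10.3, 43.7], [-0.6, -13.2, 43.7], [-1.8, -16.1, 43.7], [-2.7, -19.1, 43.7], [-3.5, -22.2, 43.6]]
[[0.3, -0.3, 0.3], [0.3, -0.3, 0.3], [0.3, -0.3, 0.3], [0.3, -0.3, 4.3], [0.3, -0.3, 8.3], [0.3, -0.3, 12.3], [0.3, -0.3, 16.3]]
```

Call:
play_rows(
  offset=[
    [0.7,0,23],
    [0.7,0,44],
    [0.7,-4,44],
    [0.7,-10.3,44],
    [-0.6,-13.2,44],
    [-1.8,-16.1,44],
    [-2.7,-19.1,44],
  ],
  rot=[
    [0,0,0],
    [0,0,0],
    [0,0,0],
    [0,0,0],
    [0,0,4],
    [0,0,8],
    [0,0,12],
  ],
)

```text
time_s: 33.98
tool_pos: [0.4475, 0.0195, 0.085]
tcp_rot: [3.136, -0.008, 0.371]
ft_force: [0.8, -0.2, -1.5]
grip_width: -0.0
```

```bash
python3 n.py B 4 6
```

```text
B th -158.7 left 11.1 Fpush 0.45 rad -0.67 fz -1.46 t 33.98 yaw 21.2 tq [-0.18 -0.09  0.02]
[0.4475 0.0195 0.085 ] 0.59
"offset": [[-2.4, -2.8, 1.0], [-3.6, -5.8, 1.0], [-4.5, -8.8, 1.0], [-5.3, -11.8, 0.9], [-5.8, -14.9, 0.9], [-6.1, -18.1, 0.9]] 
"rot": [[0.3, -0.5, 3.9], [0.3, -0.5, 7.9], [0.3, -0.5, 11.9], [0.3, -0.5, 15.9], [0.3, -0.5, 19.9], [0.2, -0.5, 23.9]]
```

Call:
play_rows(
  offset=[
    [-1,-2.8,1],
    [-2.2,-5.8,1],
    [-3.1,-8.8,1],
    [-3.9,-11.8,1],
  ],
  rot=[
    [0,0,4],
    [0,0,8],
    [0,0,12],
    [0,0,16],
  ],
)

```text
time_s: 34.48
tool_pos: [0.4406, 0.0287, 0.0852]
tcp_rot: [3.136, -0.011, 0.09]
ft_force: [-0.0, -5.0, -2.3]
grip_width: 0.0001
```

```bash
python3 n.py B 4 6
```

```text
B th -174.5 left -4.7 Fpush 5.01 rad 0.51 fz -2.31 t 34.48 yaw 5.1 tq [-0.77 -0.2  -0.03]
[0.4406 0.0287 0.0852] 0.6
"offset": [[-3.6, -2.8, 1.1], [-4.8, -5.8, 1.1], [-5.8, -8.8, 1.0], [-6.5, -11.8, 1.0], [-7.1, -14.9, 1.0], [-7.4, -18.1, 1.0]] 
"rot": [[0.3, -0.7, 3.6], [0.3, -0.7, 7.6], [0.2, -0.7, 11.6], [0.2, -0.7, 15.6], [0.2, -0.7, 19.6], [0.2, -0.7, 23.6]]
```

Call:
play_rows(
  offset=[
    [-1.3,-2.8,1],
    [-2.5,-5.8,1],
    [-3.5,-8.8,1],
    [-4.2,-11.8,1],
  ],
  rot=[
    [0,-0.5,3.6],
    [0,-0.5,7.6],
    [0,-0.5,11.6],
    [0,-0.5,15.6],
  ],
)

```text
time_s: 34.98
tool_pos: [0.4354, 0.0386, 0.0848]
tcp_rot: [3.134, -0.005, -0.184]
ft_force: [-2.6, -9.8, -2.9]
grip_width: 0.0001
```

```bash
python3 n.py B 4 6
```

```text
B th 170.7 left -19.5 Fpush 10.07 rad 0.98 fz -2.93 t 34.98 yaw -10.5 tq [-1.65  0.34  0.09]
[0.4354 0.0386 0.0848] 0.6
"offset": [[-3.6, -2.8, 0.8], [-4.8, -5.7, 0.7], [-5.8, -8.7, 0.7], [-6.6, -11.8, 0.7], [-7.2, -14.9, 0.7], [-7.6, -18.0, 0.6]] 
"rot": [[0.4, -0.3, 2.8], [0.4, -0.3, 6.8], [0.4, -0.3, 10.8], [0.4, -0.3, 14.8], [0.4, -0.3, 18.8], [0.4, -0.4, 22.8]]
```

Call:
play_rows(
  offset=[
    [-1.3,-2.8,1],
    [-2.5,-5.8,1],
    [-3.5,-8.8,1],
  ],
  rot=[
    [0,-0.3,2.8],
    [0,-0.3,6.8],
    [0,-0.3,10.8],
  ],
)

```text
time_s: 35.35
tool_pos: [0.4332, 0.0458, 0.0844]
tcp_rot: [3.13, -0.002, -0.373]
ft_force: [-3.6, -13.2, -0.2]
grip_width: -0.0002
```

```bash
python3 n.py B 4 1; python3 -c "
from m import *
p=r.snapshot('side'); push('B',r.observe()); save(p,'14_s',(255,205,355,295),6)"
```

```text
B th 160.9 left -29.3 Fpush 13.67 rad -0.96 fz -0.23 t 35.35 yaw -21.4 tq [-2.19  0.63  0.07]
[0.4332 0.0458 0.0844] 0.61
"offset": [[-3.3, -2.8, 0.4]] 
"rot": [[0.7, -0.1, 1.7]]
B th 160.6 left -29.6 Fpush 12.85 rad -0.56 fz 0.36 t 35.4 yaw -21.6 tq [-2.04  0.49  0.03]
```

View pics/14_s.png

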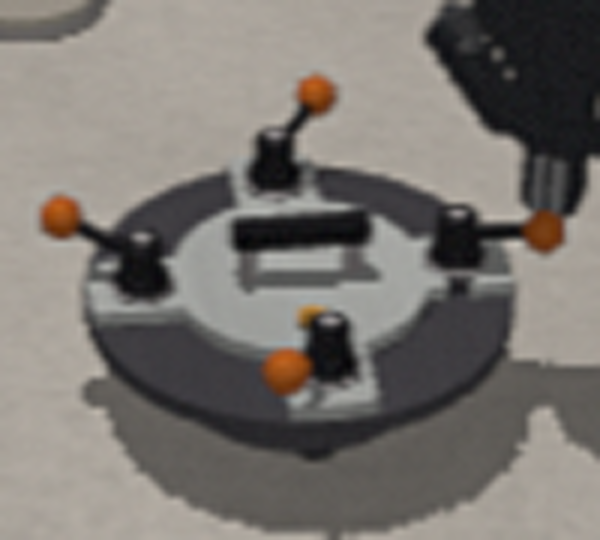

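```bash
python3 tr.py B R -117 .009
```

```text
dyaw 84.55878923382252 q6 0.31626748528097226
1 [0, 12, 0] [1, 0, 0]
2 [0, 12, -30] [1, 0, 0]
3 [18, 16, -50] [1, 0, -9]
4 [36, 20, -50] [1, 0, -19]
5 [54, 23, -50] [1, 0, -28]
6 [72, 27, -50] [1, 0, -38]
7 [90, 30, -50] [1, 0, -47]
8 [108, 34, -50] [1, 0, -56]
9 [126, 37, -50] [1, 0, -66]
10 [145, 41, -50] [1, 0, -75]
11 [163, 44, -50] [1, 0, -85]
12 [163, 44, -20] [1, 0, -85]
13 [163, 44, 1] [1, 0, -85]
```

Call:
play_rows(
  offset=[
    [0,12,0],
    [2,12,-35],
    [25,17,-50],
    [52,23,-50],
    [80,28,-50],
    [108,34,-50],
    [136,40,-50],
    [163,44,-50],
  ],
  rot=[
    [0,0,-6],
    [0,0,-16],
    [1,0,-26],
    [1,0,-36],
    [1,0,-46],
    [1,0,-56],
    [1,0,-66],
    [1,0,-76],
  ],
)

```text
time_s: 36.4
tool_pos: [0.5704, -0.0544, 0.1367]
tcp_rot: [-3.135, 0.0, 0.956]
ft_force: [-0.3, 0.3, 0.7]
grip_width: -0.0002
```

```bash
python3 ap.py R -117 .009 0 3 6 9 12 16
```

```text
[[-0.9, -1.6, 31.7], [-0.9, -1.5, 52.7], [-2.2, -10.4, 52.7], [-3.5, -12.4, 52.8], [-4.8, -14.4, 52.8], [-5.9, -16.4, 52.8], [-6.9, -18.6, 52.8], [-8.1, -21.5, 52.8]]
[[-0.4, -0.0, -8.2], [-0.4, -0.0, -8.2], [-0.4, -0.0, -8.2], [-0.4, 0.0, -5.2], [-0.4, 0.0, -2.2], [-0.4, 0.0, 0.8], [-0.4, 0.0, 3.8], [-0.4, 0.0, 7.8]]
```

Call:
play_rows(
  offset=[
    [-0.9,-1,32],
    [-0.9,-1,53],
    [-1,-4,53],
    [-2.2,-10.4,53],
    [-3.5,-12.4,53],
    [-4.8,-14.4,53],
    [-5.9,-16.4,53],
    [-6.9,-18.6,53],
  ],
  rot=[
    [0,0,-8],
    [0,0,-8],
    [0,0,-8],
    [0,0,-8],
    [0,0,-5],
    [0,0,-2],
    [0,0,1],
    [0,0,4],
  ],
)

```text
time_s: 37.4
tool_pos: [0.555, -0.0505, 0.0869]
tcp_rot: [3.137, -0.003, 0.884]
ft_force: [10.3, -4.7, -4.6]
grip_width: 0.0002
```

```bash
python3 n.py R 3 6
```

```text
R th -123.3 left -43.5 Fpush 11.24 rad -1.72 fz -4.65 t 37.4 yaw 50.7 tq [-0.94 -1.6  -0.01]
[ 0.555  -0.0505  0.0869] 0.41
"offset": [[-0.5, -2.1, 2.9], [-1.6, -4.2, 2.9], [-2.7, -6.3, 2.9], [-3.6, -8.5, 2.9], [-4.4, -10.7, 2.9], [-5.1, -13.0, 2.9]] 
"rot": [[0.2, -0.2, -3.1], [0.2, -0.2, -0.1], [0.2, -0.2, 2.9], [0.2, -0.2, 5.9], [0.2, -0.2, 8.9], [0.2, -0.2, 11.9]]
```

Call:
play_rows(
  offset=[
    [-0.5,-2.1,3],
    [-1.6,-4.2,3],
    [-2.7,-6.3,3],
    [-3.4,-8,3],
  ],
  rot=[
    [0,0,-2],
    [0,0,0],
    [0,0,3],
    [0,0,5],
  ],
)

```text
time_s: 37.9
tool_pos: [0.551, -0.0501, 0.0872]
tcp_rot: [3.127, -0.008, 0.796]
ft_force: [10.0, -7.5, -3.8]
grip_width: 0.0001
```

```bash
python3 n.py R 3 3; python3 -c "
from m import *
p=r.snapshot('side'); push('R',r.observe())"; python3 tr.py R L 65 .009
```

```text
R th -128.1 left -48.3 Fpush 12.54 rad -0.27 fz -3.84 t 37.9 yaw 45.6 tq [-1.26 -1.7  -0.04]
[ 0.551  -0.0501  0.0872] 0.27
"offset": [[-0.3, -2.2, 3.2], [-1.5, -4.2, 3.2], [-2.5, -6.3, 3.1]] 
"rot": [[0.9, -0.4, -3.3], [0.9, -0.5, -0.3], [0.8, -0.5, 2.7]]
R th -128.1 left -48.3 Fpush 11.84 rad -0.57 fz -4.43 t 37.95 yaw 45.5 tq [-1.13 -1.69 -0.03]
dyaw 19.4846441143866 q6 -1.0266941225608917
1 [0, 12, 0] [1, 0, 0]
2 [0, 12, -30] [1, 0, 0]
3 [30, -27, -48] [1, 0, -4]
4 [60, -66, -48] [1, 0, -8]
5 [90, -105, -48] [1, 0, -12]
6 [120, -144, -49] [1, 0, -16]
7 [150, -184, -49] [1, 0, -20]
8 [150, -184, -19] [1, 0, -20]
9 [149, -185, 2] [1, 0, -20]
```

Call:
play_rows(
  offset=[
    [-0.3,-2.2,3],
    [-1.5,-4.2,3],
    [-2.5,-6.3,3],
    [-3.2,-8,3],
  ],
  rot=[
    [0.5,0,-3],
    [0.5,0,0],
    [0.5,0,3],
    [0.5,0,5],
  ],
)

```text
time_s: 38.45
tool_pos: [0.5478, -0.0495, 0.0878]
tcp_rot: [3.124, -0.015, 0.706]
ft_force: [6.0, -8.7, -2.3]
grip_width: -0.0004
```

```bash
python3 n.py R 3 3; python3 -c "
from m import *
p=r.snapshot('side'); push('R',r.observe())"; python3 tr.py R L 65 .009
```

```text
R th -132.1 left -52.3 Fpush 10.3 rad 2.39 fz -2.32 t 38.45 yaw 40.4 tq [-1.37 -1.15 -0.03]
[ 0.5478 -0.0495  0.0878] 0.27
"offset": [[-0.2, -2.2, 3.7], [-1.5, -4.2, 3.7], [-2.5, -6.3, 3.6]] 
"rot": [[1.0, -0.8, -4.5], [1.0, -0.8, -1.5], [1.0, -0.8, 1.5]]
R th -132.6 left -52.8 Fpush 12.19 rad -0.78 fz -2.01 t 38.5 yaw 40.4 tq [-1.49 -1.56 -0.08]
dyaw 24.640387073405712 q6 -0.9392795528399971
1 [0, 12, 0] [1, -1, 0]
2 [0, 12, -30] [1, -1, 0]
3 [28, -28, -47] [1, -1, -5]
4 [54, -70, -48] [1, -1, -10]
5 [81, -111, -48] [1, -1, -15]
6 [108, -152, -48] [1, -1, -20]
7 [135, -194, -49] [1, -1, -25]
8 [135, -194, -19] [1, -1, -25]
9 [134, -194, 2] [1, -1, -25]
```

Call:
play_rows(
  offset=[
    [0,12,0],
    [0,12,-33],
    [30,-32,-48],
    [57,-74,-48],
    [84,-115,-48],
    [110,-155,-48],
    [135,-194,-48],
    [135,-194,-15],
  ],
  rot=[
    [0,0,-1],
    [0,0,-3],
    [1,-1,-8],
    [1,-1,-13],
    [1,-1,-18],
    [1,-1,-23],
    [1,-1,-25],
    [1,-1,-25],
  ],
)

```text
time_s: 39.5
tool_pos: [0.5268, 0.1899, 0.1054]
tcp_rot: [3.135, 0.002, 1.146]
ft_force: [1.6, -0.7, 0.1]
grip_width: 0.0001
```

```bash
sed -i 's/z=.084/z=.082/' m.py; python3 ap.py L 65 .009 0 3 6 9 12 16
```

```text
[[-5.0, -0.9, 0.4], [-4.9, -1.1, 23.4], [-5.0, 7.9, 23.5], [-4.0, 10.1, 23.5], [-3.1, 12.2, 23.5], [-2.3, 14.5, 23.5], [-1.6, 16.7, 23.6], [-0.9, 19.8, 23.6]]
[[0.4, 0.1, 0.6], [0.4, 0.1, 0.6], [0.4, 0.1, 0.6], [0.4, 0.1, 3.6], [0.4, 0.1, 6.6], [0.4, 0.1, 9.6], [0.4, 0.1, 12.6], [0.4, 0.0, 16.6]]
```

Call:
play_rows(
  offset=[
    [-5.5,-1,20],
    [-5.5,-1,24],
    [-5.5,3,24],
    [-5.5,8,24],
    [-4.8,10,24],
    [-4,12.2,24],
    [-3.4,14.5,24],
    [-2.8,16.7,24],
  ],
  rot=[
    [0.4,0,0],
    [0.4,0,0],
    [0.4,0,0],
    [0.4,0,0],
    [0.4,0,3],
    [0.4,0,6],
    [0.4,0,9],
    [0.4,0,12],
  ],
)

```text
time_s: 40.5
tool_pos: [0.5394, 0.1817, 0.0821]
tcp_rot: [-3.137, 0.002, 0.934]
ft_force: [-7.1, 4.6, 4.7]
grip_width: 0.0001
```

```bash
python3 n.py L 3 6
```

```text
L th 55.7 left -44.5 Fpush 8.46 rad -0.21 fz 4.71 t 40.5 yaw 53.5 tq [ 0.92  1.31 -0.03]
[0.5394 0.1817 0.0821] 0.4
"offset": [[1.2, 2.1, 0.1], [2.2, 4.2, 0.0], [3.1, 6.4, 0.0], [3.9, 8.7, 0.0], [4.6, 10.9, 0.0], [5.1, 13.2, 0.0]] 
"rot": [[-0.3, 0.1, 0.9], [-0.3, 0.1, 3.9], [-0.3, 0.1, 6.9], [-0.3, 0.1, 9.9], [-0.3, 0.1, 12.9], [-0.2, 0.1, 15.9]]
```

Call:
play_rows(
  offset=[
    [0,2.5,0.3],
    [1,5,0.3],
    [2,7.5,0.3],
    [2.8,10,0.3],
    [3.4,12.5,0.3],
  ],
  rot=[
    [0,0,1],
    [0,0,4.5],
    [0,0,8],
    [0,0,11.5],
    [0,0,15],
  ],
)

```text
time_s: 41.12
tool_pos: [0.5493, 0.1796, 0.0819]
tcp_rot: [-3.131, 0.004, 0.67]
ft_force: [-5.7, 8.3, 3.7]
grip_width: -0.0002
```

```bash
python3 n.py L 3 3; python3 -c "
from m import *
p=r.snapshot('side'); push('L',r.observe())"; python3 tr.py L T -22 .009
```

```text
L th 42.9 left -57.3 Fpush 9.98 rad 1.51 fz 3.65 t 41.12 yaw 38.4 tq [ 1.35  0.98 -0.02]
[0.5493 0.1796 0.0819] 0.47
"offset": [[1.1, 2.1, -0.1], [2.2, 4.2, -0.1], [3.2, 6.3, -0.1]] 
"rot": [[-0.6, 0.2, -1.5], [-0.6, 0.2, 1.5], [-0.6, 0.2, 4.5]]
L th 42.2 left -58.0 Fpush 13.27 rad 0.59 fz 2.67 t 41.17 yaw 38.2 tq [ 1.73  1.41 -0.01]
dyaw -60.235395509629235 q6 -0.49609995154616915
1 [0, -12, 0] [-1, 0, 0]
2 [0, -12, -30] [-1, 0, 0]
3 [6, 13, -53] [-1, 0, 10]
4 [12, 38, -53] [0, 0, 20]
5 [18, 64, -54] [0, 0, 30]
6 [25, 89, -54] [0, 0, 40]
7 [31, 115, -54] [0, 0, 50]
8 [37, 140, -54] [0, 0, 60]
9 [37, 141, -24] [0, 0, 60]
10 [37, 141, -2] [0, 0, 60]
```

Call:
play_rows(
  offset=[
    [0.3,2.5,0],
    [1.2,5,0],
    [1.8,7,0],
  ],
  rot=[
    [0,0,-1],
    [0,0,2],
    [0,0,5],
  ],
)

```text
time_s: 41.55
tool_pos: [0.553, 0.1781, 0.082]
tcp_rot: [-3.124, 0.006, 0.578]
ft_force: [-6.6, 9.6, 2.1]
grip_width: 0.0004
```

```bash
python3 n.py L 3 3; python3 -c "
from m import *
p=r.snapshot('side'); push('L',r.observe())"; python3 tr.py L T -22 .009
```

```text
L th 37.8 left -62.4 Fpush 11.63 rad 0.62 fz 2.07 t 41.55 yaw 33.1 tq [ 1.58  1.12 -0.04]
[0.553  0.1781 0.082 ] 0.4
"offset": [[1.1, 2.1, -0.0], [2.2, 4.2, -0.1], [3.2, 6.3, -0.1]] 
"rot": [[-1.0, 0.3, -1.7], [-1.0, 0.4, 1.3], [-1.0, 0.4, 4.3]]
L th 37.0 left -63.2 Fpush 15.67 rad 0.98 fz 2.1 t 41.6 yaw 33.0 tq [ 2.07  1.47 -0.02]
dyaw -54.99686841342473 q6 -0.41442853955900016
1 [0, -12, 0] [-1, 0, 0]
2 [0, -12, -30] [-1, 0, 0]
3 [8, 11, -53] [-1, 0, 9]
4 [16, 36, -54] [-1, 0, 18]
5 [24, 60, -54] [-1, 1, 28]
6 [32, 84, -55] [-1, 1, 37]
7 [39, 108, -55] [-1, 1, 46]
8 [47, 133, -56] [-1, 1, 55]
9 [48, 133, -26] [-1, 1, 55]
10 [48, 134, -2] [-1, 1, 55]
```

Call:
play_rows(
  offset=[
    [0,-12,0],
    [0,-12,-35],
    [10,17,-53],
    [20,47,-54],
    [29,76,-54],
    [38,105,-55],
    [47,133,-56],
    [47,133,-35],
  ],
  rot=[
    [0,0,3],
    [0,0,12],
    [0,0,22],
    [-1,0,32],
    [-1,1,42],
    [-1,1,50],
    [-1,1,55],
    [-1,1,55],
  ],
)

```text
time_s: 42.6
tool_pos: [0.6697, 0.0893, 0.1174]
tcp_rot: [-3.142, -0.013, -0.387]
ft_force: [-0.5, -0.1, -0.6]
grip_width: 0.0001
```

```bash
python3 ap.py T -22 .009 0 3 6 9 12 16
```

```text
[[-4.2, -0.8, 12.4], [-4.5, -0.8, 35.4], [-4.5, 8.2, 35.4], [-3.5, 10.3, 35.4], [-2.5, 12.5, 35.4], [-1.7, 14.7, 35.4], [-1.0, 17.0, 35.4], [-0.2, 20.0, 35.4]]
[[-0.0, -0.7, -0.2], [-0.0, -0.7, -0.2], [-0.0, -0.7, -0.2], [-0.0, -0.7, 2.8], [-0.0, -0.7, 5.8], [-0.1, -0.7, 8.8], [-0.1, -0.7, 11.8], [-0.1, -0.7, 15.8]]
```

Call:
play_rows(
  offset=[
    [-4.5,-1,25],
    [-4.5,-1,35],
    [-5,3,35],
    [-5,8,35],
    [-4.3,10.3,35],
    [-3.5,12.5,35],
    [-2.7,14.7,35],
  ],
  rot=[
    [0,-0.7,0],
    [0,-0.7,0],
    [0,-0.7,0],
    [0,-0.7,0],
    [0,-0.7,3],
    [0,-0.7,6],
    [0,-0.7,9],
  ],
)

```text
time_s: 43.48
tool_pos: [0.6631, 0.0795, 0.0835]
tcp_rot: [-3.135, -0.001, -0.545]
ft_force: [5.0, 13.3, -4.4]
grip_width: -0.0002
```

```bash
python3 n.py T 3 4; python3 -c "
from m import *
p=r.snapshot('side'); push('T',r.observe())"
```

```text
T th -26.8 left -37.0 Fpush 14.1 rad -1.54 fz -4.36 t 43.48 yaw -31.2 tq [ 2.09 -0.79 -0.02]
[0.6631 0.0795 0.0835] 0.39
"offset": [[1.1, 2.1, 1.4], [2.2, 4.2, 1.4], [3.2, 6.4, 1.4], [4.1, 8.6, 1.4]] 
"rot": [[-0.4, -0.1, -1.4], [-0.4, -0.1, 1.6], [-0.4, -0.0, 4.6], [-0.4, -0.0, 7.6]]
T th -27.3 left -37.5 Fpush 8.57 rad -0.72 fz -4.75 t 43.52 yaw -31.4 tq [ 1.34 -0.64  0.04]
```

Call:
play_rows(
  offset=[
    [0,2.3,1.4],
    [1,4.6,1.4],
    [2,6.8,1.4],
  ],
  rot=[
    [0,0,-1],
    [0,0,2],
    [0,0,5],
  ],
)

```text
time_s: 43.9
tool_pos: [0.6631, 0.0754, 0.0834]
tcp_rot: [-3.128, -0.002, -0.636]
ft_force: [5.5, 11.0, -4.3]
grip_width: -0.0002
```

```bash
python3 n.py T 3 4; python3 -c "
from m import *
p=r.snapshot('side'); push('T',r.observe())"; python3 tr.py T B 163 .009
```

```text
T th -31.9 left -42.1 Fpush 12.25 rad -1.21 fz -4.26 t 43.9 yaw -36.4 tq [ 1.89 -0.96  0.01]
[0.6631 0.0754 0.0834] 0.39
"offset": [[1.1, 2.1, 1.4], [2.2, 4.2, 1.3], [3.2, 6.4, 1.3], [4.0, 8.6, 1.3]] 
"rot": [[-0.8, -0.1, -1.5], [-0.8, -0.1, 1.5], [-0.8, -0.1, 4.5], [-0.8, -0.1, 7.5]]
T th -32.1 left -42.3 Fpush 12.12 rad -1.62 fz -3.91 t 43.95 yaw -36.6 tq [ 1.92 -0.92 -0.03]
dyaw 19.56889861955962 q6 0.6237119902724516
1 [0, -12, 0] [-1, 0, 0]
2 [0, -12, -30] [-1, 0, 0]
3 [-33, 24, -52] [-1, 0, -4]
4 [-66, 60, -53] [-1, 0, -8]
5 [-99, 97, -53] [-1, 0, -12]
6 [-132, 133, -54] [-1, 0, -16]
7 [-165, 170, -54] [-1, 0, -20]
8 [-165, 170, -24] [-1, 0, -20]
9 [-165, 171, -1] [-1, 0, -20]
```

Call:
play_rows(
  offset=[
    [0,2.4,1.2],
    [1,4.8,1.2],
    [1.7,6.5,1.2],
  ],
  rot=[
    [0,0,-1],
    [0,0,2],
    [0,0,5],
  ],
)

```text
time_s: 44.32
tool_pos: [0.6629, 0.0723, 0.0836]
tcp_rot: [-3.12, -0.002, -0.727]
ft_force: [9.5, 13.6, -5.9]
grip_width: -0.0001
```

```bash
python3 n.py T 3 1; python3 -c "
from m import *
p=r.snapshot('side'); push('T',r.observe())"; python3 tr.py T B 163 .009
```

```text
T th -35.8 left -46.0 Fpush 16.63 rad -0.25 fz -5.85 t 44.33 yaw -41.6 tq [ 2.34 -1.58 -0.02]
[0.6629 0.0723 0.0836] 0.39
"offset": [[1.0, 2.1, 1.5]] 
"rot": [[-1.3, -0.2, -2.8]]
T th -35.7 left -45.9 Fpush 14.36 rad -0.64 fz -5.45 t 44.38 yaw -41.8 tq [ 1.99 -1.38 -0.01]
dyaw 24.774053339403753 q6 0.7047877177167305
1 [0, -12, 0] [-1, 0, 0]
2 [0, -13, -30] [-1, 0, 0]
3 [-30, 26, -52] [-1, 0, -5]
4 [-60, 65, -53] [-1, 0, -10]
5 [-90, 104, -54] [-1, 0, -15]
6 [-120, 143, -55] [-1, 0, -20]
7 [-150, 182, -56] [-1, 0, -25]
8 [-150, 182, -26] [-1, 0, -25]
9 [-150, 183, -3] [-1, 0, -25]
```

T firm (16.6 moving, 14.4 held). On to B.

Call:
play_rows(
  offset=[
    [0,-12,0],
    [0,-13,-35],
    [-34,31,-52],
    [-66,73,-53],
    [-96,112,-54],
    [-124,148,-55],
    [-150,182,-56],
    [-150,182,-35],
  ],
  rot=[
    [0,0,-1],
    [0,0,-3],
    [-1,0,-8],
    [-1,0,-13],
    [-1,0,-18],
    [-1,0,-23],
    [-1,0,-25],
    [-1,0,-25],
  ],
)

```text
time_s: 45.38
tool_pos: [0.4293, 0.0355, 0.1165]
tcp_rot: [-3.138, -0.014, -0.292]
ft_force: [0.9, 0.9, 0.8]
grip_width: 0.0001
```

```bash
python3 ap.py B 163 .009 0 3 6 9 12 16
```

```text
[[-0.5, -0.6, 11.5], [-0.8, -0.5, 34.5], [-0.8, -9.5, 34.6], [-1.8, -11.7, 34.5], [-2.8, -13.8, 34.5], [-3.6, -16.1, 34.5], [-4.2, -18.3, 34.5], [-5.0, -21.4, 34.5]]
[[-0.2, -0.8, 0.3], [-0.2, -0.8, 0.3], [-0.2, -0.8, 0.3], [-0.2, -0.8, 3.3], [-0.2, -0.8, 6.3], [-0.2, -0.8, 9.3], [-0.3, -0.8, 12.3], [-0.3, -0.7, 16.3]]
```

Call:
play_rows(
  offset=[
    [1,0,25],
    [1,0,34],
    [1,-4,34],
    [1,-9.5,34],
    [0,-11.7,34],
    [-1,-13.8,34],
    [-1.8,-16,34],
  ],
  rot=[
    [0,-0.8,0],
    [0,-0.8,0],
    [0,-0.8,0],
    [0,-0.8,0],
    [0,-0.8,3],
    [0,-0.8,6],
    [0,-0.8,9],
  ],
)

```text
time_s: 46.25
tool_pos: [0.433, 0.0494, 0.0833]
tcp_rot: [3.141, -0.001, -0.45]
ft_force: [-1.8, -9.3, 0.3]
grip_width: 0.0003
```

```bash
python3 n.py B 3 4; python3 -c "
from m import *
p=r.snapshot('side'); push('B',r.observe())"
```

```text
B th 156.0 left -34.2 Fpush 9.28 rad -2.11 fz 0.34 t 46.25 yaw -25.8 tq [-1.57  0.31 -0.02]
[0.433  0.0494 0.0833] 0.46
"offset": [[-3.3, -2.1, 1.3], [-4.3, -4.2, 1.3], [-5.2, -6.4, 1.3], [-6.0, -8.7, 1.3]] 
"rot": [[0.0, -0.1, 1.2], [0.0, -0.1, 4.2], [0.0, -0.1, 7.2], [0.0, -0.1, 10.2]]
B th 155.6 left -34.6 Fpush 10.32 rad -2.54 fz 0.21 t 46.3 yaw -25.9 tq [-1.72  0.23  0.05]
```

Call:
play_rows(
  offset=[
    [-1.6,-2.3,1],
    [-2.6,-4.6,1],
    [-3.5,-6.8,1],
    [-4.3,-9,1],
  ],
  rot=[
    [0,0,1],
    [0,0,4],
    [0,0,7],
    [0,0,10],
  ],
)

```text
time_s: 46.8
tool_pos: [0.433, 0.0573, 0.083]
tcp_rot: [3.137, -0.004, -0.627]
ft_force: [-4.2, -13.9, 0.5]
grip_width: 0.0002
```

```bash
python3 n.py B 3 4; python3 -c "
from m import *
p=r.snapshot('side'); push('B',r.observe())"; python3 tr.py B R -128 .009
```

```text
B th 145.5 left -44.7 Fpush 13.83 rad -4.45 fz 0.51 t 46.8 yaw -35.9 tq [-2.35  0.75  0.02]
[0.433  0.0573 0.083 ] 0.46
"offset": [[-3.3, -2.1, 1.0], [-4.3, -4.3, 1.0], [-5.1, -6.5, 1.0], [-5.9, -8.7, 0.9]] 
"rot": [[0.3, -0.2, 1.6], [0.2, -0.2, 4.6], [0.2, -0.2, 7.6], [0.2, -0.2, 10.6]]
B th 145.5 left -44.7 Fpush 13.81 rad -4.26 fz 1.36 t 46.85 yaw -36.0 tq [-2.32  0.58 -0.01]
dyaw 88.04907213739683 q6 0.5879099661757557
1 [0, 12, 0] [0, 0, 0]
2 [0, 12, -30] [0, 0, 0]
3 [19, 13, -52] [0, 0, -10]
4 [38, 13, -52] [0, 0, -20]
5 [56, 14, -52] [0, 0, -29]
6 [75, 14, -52] [0, 0, -39]
7 [93, 15, -52] [0, 0, -49]
8 [112, 15, -52] [0, 0, -59]
9 [131, 16, -52] [0, 0, -68]
10 [149, 16, -51] [0, 0, -78]
11 [168, 17, -51] [0, 0, -88]
12 [168, 17, -21] [0, 0, -88]
13 [168, 17, 2] [0, 0, -88]
```

Call:
play_rows(
  offset=[
    [-1.3,-2.3,0.8],
    [-2.1,-4.6,0.8],
    [-2.6,-6,0.8],
  ],
  rot=[
    [0,0,1],
    [0,0,3],
    [0,0,5],
  ],
)

```text
time_s: 47.22
tool_pos: [0.4337, 0.0614, 0.0827]
tcp_rot: [3.131, -0.006, -0.716]
ft_force: [-6.9, -14.3, 4.8]
grip_width: -0.0001
```

```bash
python3 n.py B 3 1; python3 -c "
from m import *
p=r.snapshot('side'); push('B',r.observe())"; python3 tr.py B R -129 .009
```

```text
B th 139.9 left -50.3 Fpush 15.42 rad -3.94 fz 4.78 t 47.23 yaw -41.0 tq [-2.32  1.21  0.03]
[0.4337 0.0614 0.0827] 0.3
"offset": [[-3.4, -2.1, 0.7]] 
"rot": [[0.6, -0.4, 2.0]]
B th 140.0 left -50.2 Fpush 14.01 rad -4.08 fz 4.71 t 47.27 yaw -41.1 tq [-2.23  1.01  0.  ]
dyaw 92.1263782204228 q6 0.6934683981190761
1 [0, 12, 0] [1, 0, 0]
2 [0, 12, -30] [1, 0, 0]
3 [19, 12, -52] [1, 0, -10]
4 [38, 11, -52] [1, 0, -20]
5 [57, 10, -52] [1, 0, -31]
6 [76, 10, -52] [1, 0, -41]
7 [95, 9, -52] [1, 0, -51]
8 [114, 8, -52] [1, 0, -61]
9 [133, 8, -52] [1, 0, -72]
10 [152, 7, -51] [1, 0, -82]
11 [170, 6, -51] [1, 0, -92]
12 [170, 6, -21] [1, 0, -92]
13 [170, 6, 2] [1, 0, -92]
```

Call:
play_rows(
  offset=[
    [0,12,0],
    [2,12,-35],
    [27,12,-52],
    [55,10,-52],
    [84,10,-52],
    [113,8,-52],
    [142,7,-52],
    [170,6,-52],
  ],
  rot=[
    [0,0,-7],
    [0,0,-17],
    [1,0,-27.5],
    [1,0,-38],
    [1,0,-48],
    [1,0,-58.5],
    [1,0,-69],
    [1,0,-79],
  ],
)

```text
time_s: 48.28
tool_pos: [0.5594, -0.0545, 0.1366]
tcp_rot: [-3.138, -0.002, 0.667]
ft_force: [-0.1, -0.3, 0.1]
grip_width: -0.0001
```

```bash
python3 ap.py R -129 .009 0 3 6 9 12 16
```

```text
[[-1.4, -0.6, 31.6], [-1.5, -0.5, 54.6], [-3.4, -9.3, 54.7], [-4.9, -11.1, 54.7], [-6.3, -13.0, 54.7], [-7.6, -15.0, 54.7], [-8.8, -17.0, 54.7], [-10.2, -19.9, 54.7]]
[[-0.2, -0.1, -12.8], [-0.2, -0.1, -12.8], [-0.2, -0.1, -12.8], [-0.2, -0.1, -9.8], [-0.2, -0.1, -6.8], [-0.2, -0.1, -3.8], [-0.2, -0.1, -0.8], [-0.2, -0.1, 3.2]]
```

Call:
play_rows(
  offset=[
    [-1.4,0,32],
    [-1.5,0,55],
    [-2,-4,55],
    [-3.4,-9.3,55],
    [-4.7,-11.1,55],
    [-5.9,-13,55],
    [-7,-15,55],
    [-8,-17,55],
  ],
  rot=[
    [0,0,-10],
    [0,0,-13],
    [0,0,-13],
    [0,0,-13],
    [0,0,-10],
    [0,0,-7],
    [0,0,-4],
    [0,0,-1],
  ],
)

```text
time_s: 49.28
tool_pos: [0.5468, -0.0482, 0.0846]
tcp_rot: [3.134, -0.007, 0.683]
ft_force: [13.7, -11.1, -8.3]
grip_width: -0.0002
```

```bash
python3 n.py R 3 4; python3 -c "
from m import *
p=r.snapshot('side'); push('R',r.observe())"
```

```text
R th -134.5 left -54.7 Fpush 17.58 rad -1.69 fz -8.27 t 49.27 yaw 39.1 tq [-1.9  -2.16 -0.  ]
[ 0.5468 -0.0482  0.0846] 0.42
"offset": [[-1.3, -2.1, 2.5], [-2.5, -4.2, 2.5], [-3.5, -6.3, 2.5], [-4.5, -8.5, 2.5]] 
"rot": [[0.4, -0.4, -3.4], [0.4, -0.4, -0.4], [0.4, -0.4, 2.6], [0.4, -0.4, 5.6]]
R th -134.3 left -54.5 Fpush 14.62 rad -0.62 fz -9.36 t 49.33 yaw 39.0 tq [-1.56 -1.81 -0.01]
```

```bash
python3 tr.py R L 40 .009
```

```text
dyaw 1.0220973195685312 q6 -0.9132817416639465
1 [0, 12, 0] [0, 0, 0]
2 [0, 12, -30] [0, 0, 0]
3 [30, -26, -50] [0, 0, 0]
4 [59, -66, -50] [0, 0, 0]
5 [88, -104, -50] [0, 0, -1]
6 [117, -143, -51] [0, 0, -1]
7 [146, -182, -51] [0, 0, -1]
8 [146, -182, -21] [0, 0, -1]
9 [146, -183, 2] [0, 0, -1]
```

Call:
play_rows(
  offset=[
    [0,12,0],
    [0,12,-33],
    [30,-28,-50],
    [59,-67,-50],
    [88,-105,-50],
    [117,-144,-51],
    [146,-182,-51],
    [146,-182,-20],
  ],
  rot=[
    [0,0,0],
    [0,0,0],
    [0,0,0],
    [0,0,0],
    [0,0,-1],
    [0,0,-1],
    [0,0,-1],
    [0,0,-1],
  ],
)

```text
time_s: 50.32
tool_pos: [0.5485, 0.1893, 0.1087]
tcp_rot: [3.13, -0.016, 0.702]
ft_force: [0.5, -0.0, -1.0]
grip_width: -0.0001
```

```bash
python3 ap.py L 40 .009 0 3 6 9 12 16
```

```text
[[-4.7, 0.9, 3.6], [-5.0, 0.6, 26.6], [-5.1, 9.6, 26.7], [-4.0, 11.8, 26.7], [-3.1, 13.9, 26.8], [-2.3, 16.2, 26.8], [-1.6, 18.4, 26.9], [-0.9, 21.5, 26.9]]
[[0.7, -0.9, 0.2], [0.7, -0.9, 0.2], [0.7, -0.9, 0.2], [0.6, -0.9, 3.2], [0.6, -0.9, 6.2], [0.6, -0.9, 9.2], [0.6, -1.0, 12.2], [0.5, -1.0, 16.2]]
```

Call:
play_rows(
  offset=[
    [-5,1,20],
    [-5.5,1,27],
    [-5.5,4,27],
    [-5.5,9.6,27],
    [-4.8,11.8,27],
    [-4,14,27],
    [-3.4,16.2,27],
  ],
  rot=[
    [0.6,-0.9,0],
    [0.6,-0.9,0],
    [0.6,-0.9,0],
    [0.6,-0.9,0],
    [0.6,-0.9,3],
    [0.6,-0.9,6],
    [0.6,-0.9,9],
  ],
)

```text
time_s: 51.2
tool_pos: [0.5547, 0.1779, 0.0824]
tcp_rot: [-3.133, 0.0, 0.542]
ft_force: [-11.6, 16.8, 6.3]
grip_width: 0.0001
```

```bash
python3 n.py L 3 4; python3 -c "
from m import *
p=r.snapshot('side'); push('L',r.observe())"
```

```text
L th 36.2 left -64.0 Fpush 20.44 rad 0.59 fz 6.26 t 51.2 yaw 31.0 tq [ 2.69  2.01 -0.04]
[0.5547 0.1779 0.0824] 0.39
"offset": [[0.5, 2.1, 0.4], [1.6, 4.2, 0.4], [2.7, 6.3, 0.4], [3.6, 8.5, 0.4]] 
"rot": [[-0.5, 0.0, -2.1], [-0.5, 0.0, 0.9], [-0.5, 0.0, 3.9], [-0.5, 0.1, 6.9]]
L th 35.0 left -65.2 Fpush 10.05 rad -0.56 fz 1.78 t 51.25 yaw 30.9 tq [1.32 1.   0.02]
```

```bash
python3 -c "
from m import *
p=r.snapshot('side'); push('L',r.observe())
p=r.snapshot('side'); push('L',r.observe()); save(p,'15_s',(255,205,355,295),6)"; python3 tr.py L T -32 .009
```

```text
L th 34.5 left -65.7 Fpush 12.61 rad -0.63 fz 3.49 t 51.3 yaw 31.1 tq [1.79 1.24 0.  ]
L th 34.5 left -65.7 Fpush 12.51 rad 0.18 fz 3.03 t 51.35 yaw 31.1 tq [ 1.69  1.12 -0.01]
dyaw -63.14703859489518 q6 -0.3761813633079293
1 [0, -12, 0] [0, 0, 0]
2 [0, -12, -30] [0, 0, 0]
3 [7, 9, -53] [0, 0, 9]
4 [14, 31, -53] [0, 0, 18]
5 [20, 52, -53] [0, 0, 27]
6 [27, 74, -53] [0, 0, 36]
7 [34, 95, -53] [0, 0, 45]
8 [41, 117, -53] [0, 0, 54]
9 [47, 138, -53] [0, 0, 63]
10 [47, 138, -23] [0, 0, 63]
11 [47, 138, 0] [0, 0, 63]
```

View pics/15_s.png

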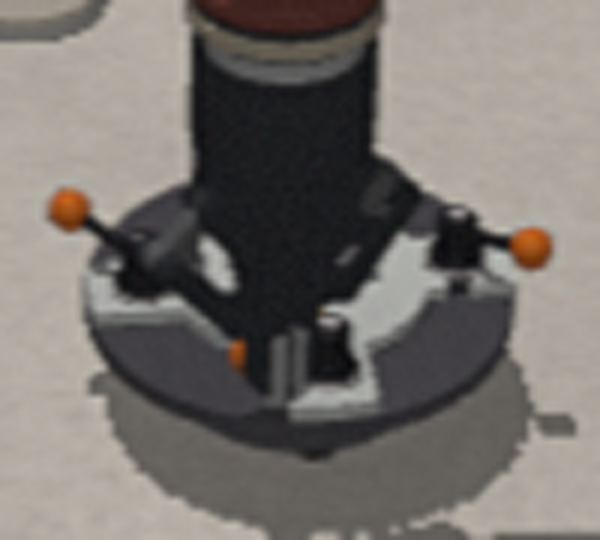

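Call:
play_rows(
  offset=[
    [0,-12,0],
    [0,-12,-35],
    [9,14,-53],
    [17,40,-53],
    [25,66,-53],
    [33,91,-53],
    [40,115,-53],
    [47,138,-53],
  ],
  rot=[
    [0,0,3],
    [0,0,12],
    [0,0,22],
    [0,0,32],
    [0,0,42],
    [0,0,52],
    [0,0,60],
    [0,0,63],
  ],
)

```text
time_s: 52.35
tool_pos: [0.6687, 0.0815, 0.1358]
tcp_rot: [-3.138, 0.003, -0.56]
ft_force: [0.0, -0.2, 0.1]
grip_width: -0.0005
```

```bash
python3 ap.py T -32 .009 0 3 6 9 12 16
```

```text
[[-1.5, -0.6, 30.8], [-1.4, -0.5, 53.8], [-1.4, 8.5, 53.8], [-0.4, 10.6, 53.8], [0.6, 12.8, 53.8], [1.4, 15.0, 53.8], [2.1, 17.2, 53.8], [2.8, 20.3, 53.7]]
[[-0.2, 0.2, -0.1], [-0.2, 0.2, -0.1], [-0.2, 0.2, -0.1], [-0.2, 0.2, 2.9], [-0.2, 0.2, 5.9], [-0.2, 0.2, 8.9], [-0.2, 0.2, 11.9], [-0.2, 0.2, 15.9]]
```

Call:
play_rows(
  offset=[
    [-1.5,0,31],
    [-1.5,0,54],
    [-1.8,4,54],
    [-2,8.5,54],
    [-1.2,10.6,54],
    [-0.4,12.8,54],
    [0.2,14.5,54],
  ],
  rot=[
    [0,0,0],
    [0,0,0],
    [0,0,0],
    [0,0,0],
    [0,0,3],
    [0,0,6],
    [0,0,8],
  ],
)

```text
time_s: 53.22
tool_pos: [0.6634, 0.072, 0.0841]
tcp_rot: [-3.131, 0.002, -0.701]
ft_force: [6.1, 12.2, -5.3]
grip_width: 0.0001
```

```bash
python3 n.py T 3 4; python3 -c "
from m import *
p=r.snapshot('side'); push('T',r.observe())
p=r.snapshot('side'); push('T',r.observe())"
```

```text
T th -35.5 left -45.7 Fpush 13.5 rad -2.13 fz -5.27 t 53.23 yaw -40.1 tq [ 2.01 -1.16 -0.03]
[0.6634 0.072  0.0841] 0.25
"offset": [[0.2, 2.1, 2.1], [1.3, 4.2, 2.0], [2.3, 6.4, 2.0], [3.2, 8.6, 2.0]] 
"rot": [[-0.6, 0.1, -1.6], [-0.6, 0.1, 1.4], [-0.6, 0.1, 4.4], [-0.6, 0.2, 7.4]]
T th -35.3 left -45.5 Fpush 12.27 rad -0.25 fz -5.26 t 53.27 yaw -40.2 tq [ 1.82 -1.05 -0.04]
T th -35.3 left -45.5 Fpush 11.8 rad -0.84 fz -4.93 t 53.33 yaw -40.1 tq [ 1.7  -1.01 -0.05]
```

```bash
python3 tr.py T B 143 .009
```

```text
dyaw 3.1052708440705468 q6 0.6810615538909639
1 [0, -12, 0] [-1, 0, 0]
2 [0, -12, -30] [-1, 0, 0]
3 [-34, 23, -51] [-1, 0, -1]
4 [-68, 59, -51] [-1, 0, -1]
5 [-102, 95, -52] [-1, 0, -2]
6 [-136, 131, -52] [-1, 0, -2]
7 [-170, 167, -52] [-1, 0, -3]
8 [-170, 167, -22] [-1, 0, -3]
9 [-169, 167, 1] [-1, 0, -3]
```

Call:
play_rows(
  offset=[
    [0,-12,0],
    [0,-12,-33],
    [-34,23,-51],
    [-68,59,-51],
    [-102,95,-52],
    [-136,131,-52],
    [-169,167,-52],
    [-169,167,-30],
  ],
  rot=[
    [0,0,0],
    [0,0,0],
    [-1,0,-1],
    [-1,0,-1],
    [-1,0,-2],
    [-1,0,-2],
    [-1,0,-3],
    [-1,0,-3],
  ],
)

```text
time_s: 54.32
tool_pos: [0.4265, 0.0527, 0.1155]
tcp_rot: [3.139, -0.004, -0.648]
ft_force: [-0.0, 0.3, 0.2]
grip_width: 0.0001
```

```bash
python3 ap.py B 143 .009 0 3 6 9 12 16
```

```text
[[-0.7, -0.4, 10.5], [-0.8, -0.4, 33.5], [-0.9, -9.4, 33.5], [-1.9, -11.5, 33.5], [-2.8, -13.7, 33.5], [-3.7, -15.9, 33.5], [-4.4, -18.2, 33.5], [-5.1, -21.3, 33.5]]
[[0.2, -0.2, -0.1], [0.2, -0.2, -0.1], [0.2, -0.2, -0.1], [0.2, -0.2, 2.9], [0.2, -0.2, 5.9], [0.1, -0.3, 8.9], [0.1, -0.3, 11.9], [0.1, -0.3, 15.9]]
```

Call:
play_rows(
  offset=[
    [1,0,25],
    [1.2,0,33.5],
    [1.2,-4,33.5],
    [1.2,-9.4,33.5],
    [0.4,-11.5,33.5],
    [-0.5,-13.7,33.5],
    [-1,-15,33.5],
  ],
  rot=[
    [0,0,0],
    [0,0,0],
    [0,0,0],
    [0,0,0],
    [0,0,3],
    [0,0,6],
    [0,0,7],
  ],
)

```text
time_s: 55.2
tool_pos: [0.4337, 0.062, 0.0825]
tcp_rot: [3.131, -0.006, -0.769]
ft_force: [-9.3, -19.4, 7.4]
grip_width: -0.0
```

```bash
python3 n.py B 3 4; python3 -c "
from m import *
p=r.snapshot('side'); push('B',r.observe())
p=r.snapshot('top'); push('B',r.observe())"
```

```text
B th 139.1 left -51.1 Fpush 20.8 rad -5.68 fz 7.36 t 55.2 yaw -44.0 tq [-3.09  1.64  0.  ]
[0.4337 0.062  0.0825] 0.15
"offset": [[-3.3, -2.1, 0.5], [-4.4, -4.2, 0.5], [-5.3, -6.4, 0.4], [-6.1, -8.6, 0.4]] 
"rot": [[0.6, -0.4, -0.1], [0.6, -0.4, 2.9], [0.6, -0.4, 5.9], [0.6, -0.4, 8.9]]
B th 139.2 left -51.0 Fpush 19.27 rad -4.42 fz 8.93 t 55.25 yaw -44.1 tq [-2.85  1.51  0.01]
B th 139.3 left -50.9 Fpush 19.88 rad -4.29 fz 7.89 t 55.3 yaw -44.0 tq [-2.84  1.52  0.01]
```

Call:
play_rows(
  offset=[
    [0,12,0],
    [0,13,-35],
    [0,20,-80],
    [0,30,-130],
    [0,60,-160],
    [0,90,-170],
  ],
  rot=[
    [0,0,0],
    [0,0,0],
    [0,0,0],
    [0,0,0],
    [0,0,0],
    [0,0,0],
  ],
)

```text
time_s: 56.05
tool_pos: [0.3725, -0.0011, 0.2569]
tcp_rot: [3.134, -0.011, -0.767]
ft_force: [0.3, -1.3, 0.0]
grip_width: -0.0001
```

```bash
python3 -c "
from m import *
p=r.snapshot('side'); save(p,'16_s',(255,205,355,295),6)
p=r.snapshot('wrist'); save(p,'16_w');p=r.snapshot('top'); save(p,'16_t',(100,120,300,320),3)
print(r.observe()['time_s'],r.observe()['ft_force'])"
```

```text
56.2 [-0.22459642 -0.0536769   0.90663241]
```

View pics/16_s.png

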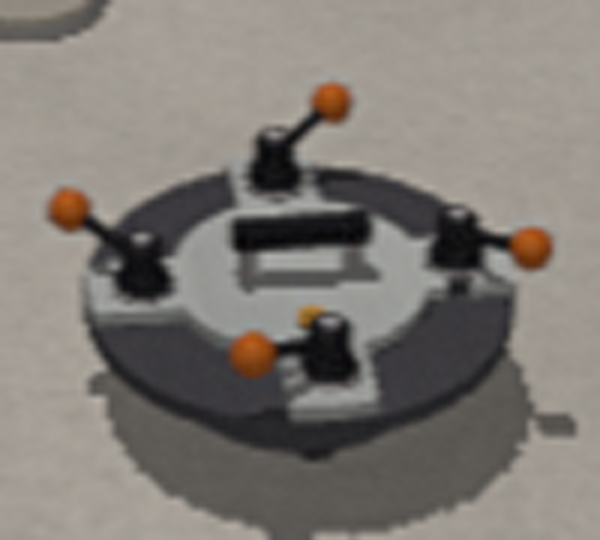

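View pics/16_w.png

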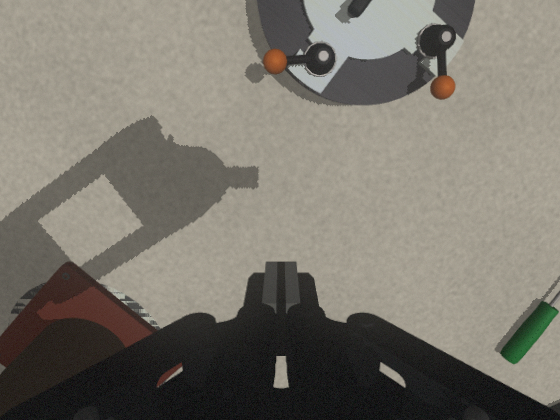

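View pics/16_t.png

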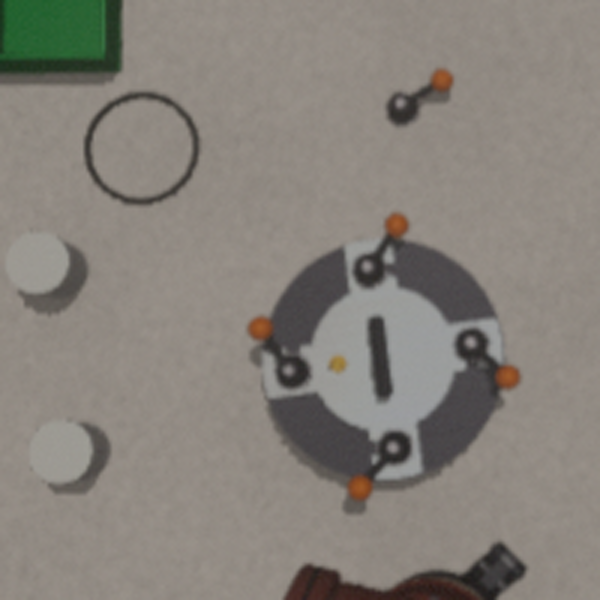

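```bash
python3 -c "
from rig import r
print(r.hand_in())"
```

```text
the job is handed in; nothing more can be done
None
```

I closed the test cell and handed it in at about 56 s; the system reported no verdict.

- **Cover:** I turned it clockwise by the handle until it stopped hard (about 0.8 N m held). The handle slipped about 8° in the grip partway through, so I gripped it harder and finished the turn. Afterwards the ears sat centred on the studs.
- **First round:** I nipped the right, left, far and near levers, in that order, to about 3.3–4.8 N at the ball. The near lever (−x side as I read the barb) had gone almost free by its next turn, because the later levers had lowered the cover.
- **Tightening:** I then went round crosswise twice more, plus a last check on each lever. I judged the cover to be down and level from the clamping forces, which add up to well over the 130 N needed.

| Lever | Last push at the ball |
|---|---|
| Right | 17.6 N moving, 14.6 N held |
| Left | about 20 N as it moved, then 12.5 N held |
| Far | 13.5 N without moving; 16.6 N on its last turn |
| Near | about 20 N with almost no movement; 15.4 N on its last turn |

The force readings scatter by 2–3 N or more. The near lever may be tighter than the others, at a guess 80–90 N clamping, still under the 110 N limit. The pictures cannot show a gap of a few tenths of a millimetre. Nothing else in the final close-up views of the bench looked moved, and the robot was clear of everything at the end.

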